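# Lock the spit into the table grill

## Task

Put the washed spit back into the electric table grill: feed its square end into the open chuck, with the metal collar by its handle lying in the saddle of the end post, until it is fully home against the depth stop inside, pressing it home only gently (well under 20 N; how deep the stop is set cannot be seen and has to be felt). Then swing the chuck's lever down to the front until it is fully closed, so that the spit is clamped, and let go. Do not disturb the garlic and the jars standing round about.

Things in the scene. Friction and masses are not known exactly. Their poses are not given: they have to be found in the camera images.
- spit: Loose spit, about 0.34 kg, lying on a chopping board: a 12 x 12 mm square steel bar with a dark wooden handle. Origin on the bar's axis; y runs along the bar to the handle; z (up as it lies) and x are square to the flat sides. Square bar from y = -146 to +130 mm, a lead-in 8.5 mm square to the tip at -150, round collar at +85 to +125, handle 16 to 23 mm thick to +218 mm.
- spit_tip (a point): Centre of the end face of the spit's drive end, on its axis (spit y = -150 mm). Axes as the spit's.
- spit_grip (a point): The spit's balance point, on its axis (spit y = +12 mm), a good place to take it across its sides. The board's top lies 6 mm below it; collar and handle overhang the board's edge, so that the bar lies flat.
- spit_collar (a point): Middle of the spit's round aluminium collar, on the axis (spit y = +105 mm); the collar is 18 mm across and 40 mm long.
- grill: Electric table grill fixed on the worktop, 225 x 390 mm: drip tray (45 mm high), dark heating tubes (62 mm high), black drive housing at the right (165 mm high, y -250 to -150 mm) with the steel chuck, end post with saddle at the left. Origin at its underside; y along the spit's axis from drive to end post, x to the back, z up. The spit goes in towards -y, its axes parallel to the grill's.
- chuck_mouth (a point): Centre of the mouth of the chuck's bore, on the bore's axis, which runs from here along the grill's -y; 127 mm above the grill's underside. The bore is a 14 x 14 mm square hole (1 mm of play on every side of the bar) with four funnel plates in front that widen it to about 25 mm over 8 mm. The chuck block is 40 mm wide; its top lies 31 mm above the axis.
- bore_floor (a point): Front edge of the bore's floor, 7 mm under chuck_mouth. In the bore sits a rigid depth stop, square to the axis, its face (stop_face in the rules; the part is stop) set anew each time 38 to 58 mm behind the mouth. It is out of sight and its position is not given: the spit slides freely until its tip meets it. The stop must not be pressed with over 20 N.
- saddle (a point): Middle of the bottom of the open-topped saddle on the end post, 207 mm from the mouth along +y: a notch 22 mm wide, 12 mm thick along y, with flared lips up to 34 mm above this point. The collar rests on this bottom, its axis then 9 mm above it (0.5 mm lower than with the bar on the bore's floor). With the bar centred in the bore, the collar clears the bottom by 1.5 mm.
- lever (a joint): Angle of the chuck's cam lever: 0 = open (15 degrees to the back of upright), 1.66 rad = closed against its end (lying to the front, the grill's -x, 10 degrees above level). Starts at 0 to 0.25 and stays where left. From 0.8 rad its cam presses on the bar through a spring (about 35 N), passes dead centre at 1.48 and then stays shut; about 5 N at the knob. Closed, it blocks the bore.
- lever_hinge (a point): Point on the lever's turning axis (parallel to the grill's y), in the lever's middle plane, 24 mm behind the mouth (grill -y) and 16 mm above the bore's axis. Axes as the grill's.
- lever_knob (a point): Centre of the black ball knob, 24 mm across, at the end of the lever, 80 mm from lever_hinge; the lever's rod is 9 mm thick. The knob can be pinched from above along the grill's y and led round in an arc. Closed, there are 24 mm between it and the tall part of the drive housing.
- garlic: Bystander: a white garlic bulb, 54 mm across, 53 mm high, loose on the worktop close behind the grill's drive. Origin at its underside.
- spice_jar: Bystander: a small spice jar with a dark lid, 41 mm across, 105 mm high, loose on the worktop behind the grill's drive. Origin at its underside.
- jam_jar: Bystander: an empty clear glass jar without a lid, 64 mm across, 98 mm high, loose on the worktop behind the grill. Origin at its underside.

How it is judged:
By the outcome, as a careful person would: the job done as asked, in the order asked, and still so for the second after the job is handed in, with the robot touching nothing.
It also fails if it takes over 72 s, if anything falls off the work surface, if the arm or the gripper's body presses on something with over 40 N, if the wrist force passes 120 N, or if a joint passes its speed limit or range.

## Robot

A 7-joint arm with a two-finger parallel gripper is mounted at the origin on a cart in front of the work surface, level with it; the furniture and walls round the work are solid. World frame = base frame: x ahead of the robot, y to its left, z up, the work surface at z = 0. Lengths are in m, angles in rad, forces in N, time in s.
With the tool pointing down it reaches from about 0.4 to 0.875 m from the base axis. Payload 19.3 kg.
Tool frame: the origin (TCP) lies at the very end of the fingers, on their centre line; the grasp point (between the pads) lies 19 mm behind it; z points along the fingers, y is the line along which they close (so a half turn about z gives the same grasp; the last joint's range is limited). The gripper opens to 85 mm and grips with 20 to 120 N. Pads are 22 mm wide; open, the fingers measure 114 mm over their backs; the gripper's body (76 mm by 85 mm) begins 54 mm behind the grasp point. The pads swing forward as they close: fully open they stand 13 mm farther back than shut.
Start: joints at [1.227, 0.521, -0.036, 1.599, 0.021, 1.021, -0.113], TCP at [0.169, -0.602, 0.201] pointing down, gripper open.
Joint ranges: [-2.91, 2.91], [-0.3, 2.13], [-1.5, 1.42], [0.17, 2.43], [-1.26, 4.41], [0.16, 1.93], [-2.52, 2.52]. Speed limits (rad/s): [1.89, 1.89, 2.39, 2.39, 3.01, 3.01, 3.01].

## Interface

Orientations are given as [roll, pitch, yaw] about the fixed x, y, z axes, in that order (R = Rz(yaw) Ry(pitch) Rx(roll)).
In Python, from workcell import monitor, optics, job_done gives the robot as it stands.
- The arm moves only by the shell command python3 -m handwheel 'ROWS' [FORCE]. ROWS is JSON, a list of rows, each an object of numbers: "dx", "dy", "dz": the shift along the tool's x, y, z in cm; "wx", "wy", "wz": the turn, a rotation vector about the tool's x, y, z in rad; "claw": the opening in per cent of the stroke, from 0 (shut) to 100 (fully open). A call has 1 to 8 rows; each row shifts and turns the commanded pose from where the row before left it, along the tool's axes as they then stand; what a row does not reach is not made up. A row lasts 1/8 s, in which the tool goes at most 62.5 mm and 10.7 degrees, less where a joint would pass 70% of its speed; a pose out of reach is approached as far as the arm can. A call with a gripper value outside its range is refused whole. The fingers move at their own pace and stop on an object; FORCE is the grip in N (left out, the last holds). Time passes only in rows, so rows that do not move let the fingers close. It gives the time, the measured TCP pose, the force, the opening and the grip force at its end, in the units of the state.
- monitor.observe(): the state, without advancing time (a new reading comes with each control period).
- optics.grab_frame(name): name is "scene" or "top" or "wrist"; returns a dict with "frame" (420x560x3 uint8, blue, green, red), "fovy" (degrees; the focal length in pixels is half the picture's height over the tangent of half this angle, whatever the lens; pixels are square), "cx", "cy" (the principal point, pixels), "R" (3x3) and "t" (3): a world point X has camera coordinates R X + t. Camera axes: x right, y down, z forward; pixel columns grow to the right and rows downward; lengths in m; the calibration is good to about 2 mm. A picture is of the moment at which its call begins. There is no depth.
- job_done(): hands the job in; it is judged then, once.
Trained networks look in the newest picture that a camera, given by its name, has taken for a name from the list of things; names that differ only in an ending like _2 or _b are one class to them, and where a whole thing is asked for, a point or a joint stands for the part that bears it (a point fixed in the world has none). Each returns a list of dicts, best first, with "p" (0 to 1); they miss things now and then, are a little off and sometimes report something else, mostly with a low value. They report only what shows in the picture. A call takes as long as a camera call.
- optics.masks_of(name, camera): "region" (420x560 bool, what is visible of it) and "rect" ([left, top, width, height] in pixels, round what is visible of it).
The state is a dict: "clock": time; "qpos": joint angles; "qd": joint speeds; "joint_efforts": joint torques, N m; "position": TCP position; "tool_rot": TCP orientation; "force": force on the tool from outside, world axes, zero at the start; "moment": the same for the moment, N m; "grip_width": finger opening in m; "finger_force": force on a finger pad.
Only numpy, scipy, OpenCV 4.12 (cv2) and the standard library are available. Lean on these libraries where they do the work, as an engineer would, in place of code of your own. Each camera call takes 0.05 s, during which the arm holds its last target. There are 200 camera calls.

## Working session

There is one attempt and no reset: what is moved stays moved. The work goes in short steps, Python scripts to look and compute and a shell command to move; the robot and the scene stay as the last step left them, time stands still between calls to the robot, and variables do not carry over. Pictures are saved under pics/ and viewed, at most 10 in all, crops included, and the job is handed in when it is done.

```bash
mkdir -p pics; ls; cat > h.py <<'E'
import numpy as np, cv2
from workcell import monitor, optics, job_done
def K(f):
    fl=210/np.tan(np.radians(f["fovy"])/2); return fl
def ray(f,u,v):
    d=np.array([(u-f["cx"])/K(f),(v-f["cy"])/K(f),1.]); R=np.array(f["R"]); c=-R.T@np.array(f["t"]); d=R.T@d; return c,d/np.linalg.norm(d)
def proj(f,X):
    p=np.array(f["R"])@np.asarray(X)+np.array(f["t"]); return K(f)*p[0]/p[2]+f["cx"],K(f)*p[1]/p[2]+f["cy"]
def onz(f,u,v,z):
    c,d=ray(f,u,v); return c+d*(z-c[2])/d[2]
def tri(*rs):
    A=0;b=0
    for c,d in rs:
        P=np.eye(3)-np.outer(d,d);A=A+P;b=b+P@c
    X=np.linalg.solve(A,b); return X,[np.linalg.norm((np.eye(3)-np.outer(d,d))@(X-c)) for c,d in rs]
E
python3 - <<'E'
from h import *
np.set_printoptions(precision=3,suppress=True)
s=monitor.observe();print({k:np.round(s[k],3) for k in ("clock","position","tool_rot","force","grip_width")})
F={}
for n in("scene","top","wrist"):
    f=optics.grab_frame(n);F[n]=f;cv2.imwrite(f"pics/{n}0.png",f["frame"])
    print(n,f["fovy"],-np.array(f["R"]).T@f["t"])
    for t in("spit","grill","lever","lever_knob","chuck_mouth","saddle","spit_collar","spit_tip","garlic","spice_jar","jam_jar"):
        try:
            r=optics.masks_of(t,n); 
            print(t,[(round(float(x["p"]),2),np.round(x["rect"]).tolist()) for x in r[:2]])
        except Exception as e: print(t,e)
E
```

```text
pics
{'clock': np.float64(0.0), 'position': array([ 0.169, -0.601,  0.2  ]), 'tool_rot': array([-3.141,  0.   ,  0.274]), 'force': array([-0.734, -0.178,  0.996]), 'grip_width': np.float64(0.085)}
scene 50.16106587942042 [0.027 1.198 0.726]
spit []
grill [(0.82, [172.0, 210.0, 124.0, 135.0]), (0.67, [227.0, 240.0, 19.0, 14.0])]
lever [(0.46, [247.0, 211.0, 13.0, 25.0])]
lever_knob [(0.28, [349.0, 208.0, 18.0, 38.0])]
chuck_mouth [(0.65, [174.0, 212.0, 125.0, 129.0])]
saddle [(0.57, [170.0, 208.0, 131.0, 138.0])]
spit_collar [(0.61, [347.0, 202.0, 18.0, 46.0])]
spit_tip [(0.55, [346.0, 204.0, 20.0, 45.0])]
garlic [(0.49, [226.0, 241.0, 16.0, 15.0]), (0.34, [173.0, 211.0, 126.0, 136.0])]
spice_jar [(0.74, [210.0, 229.0, 16.0, 34.0]), (0.39, [173.0, 210.0, 126.0, 136.0])]
jam_jar [(0.55, [186.0, 241.0, 23.0, 35.0])]
top 56.97698594611511 [ 0.447 -0.021  1.45 ]
spit [(0.62, [289.0, 251.0, 93.0, 13.0])]
grill []
lever [(0.33, [224.0, 150.0, 15.0, 13.0])]
lever_knob [(0.48, [201.0, 199.0, 6.0, 14.0])]
chuck_mouth [(0.9, [134.0, 174.0, 108.0, 67.0]), (0.66, [238.0, 161.0, 13.0, 16.0])]
saddle [(0.61, [134.0, 174.0, 111.0, 66.0]), (0.59, [286.0, 250.0, 95.0, 12.0])]
spit_collar [(0.89, [288.0, 252.0, 96.0, 16.0]), (0.7, [134.0, 175.0, 110.0, 64.0])]
spit_tip [(0.6, [286.0, 249.0, 97.0, 15.0])]
garlic [(0.62, [242.0, 162.0, 11.0, 14.0])]
spice_jar [(0.48, [223.0, 150.0, 18.0, 13.0])]
jam_jar [(0.77, [202.0, 139.0, 19.0, 22.0]), (0.72, [239.0, 159.0, 14.0, 19.0])]
wrist 66.85918692216185 [ 0.239 -0.582  0.374]
spit []
grill []
lever []
lever_knob []
chuck_mouth []
saddle []
spit_collar []
spit_tip []
garlic []
spice_jar []
jam_jar []
```

```bash
python3 - <<'E'
import cv2,numpy as np
a=cv2.imread("pics/top0.png")[120:290,100:420]; b=cv2.imread("pics/scene0.png")[180:360,150:400]
a=cv2.resize(a,None,fx=1.75,fy=1.75,interpolation=2);b=cv2.resize(b,None,fx=1.6,fy=1.6,interpolation=2)
o=np.zeros((600,800,3),np.uint8);o[:a.shape[0],:a.shape[1]]=a;o[300:300+b.shape[0],:b.shape[1]]=b
cv2.imwrite("pics/c0.png",o)
E
```

```text
(no output)
```

View pics/c0.png

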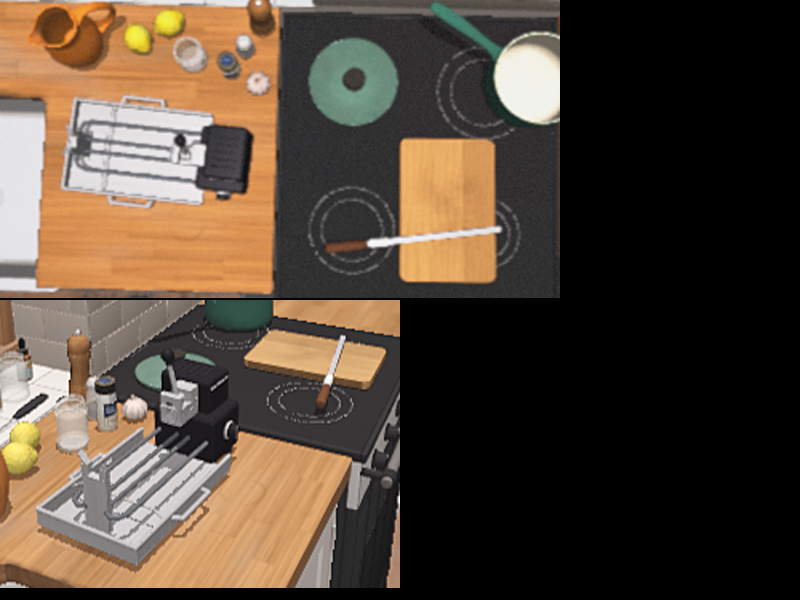

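The scene view shows the grill at left, with its drive and upright lever. In the top view (crop ÷1.75, plus 100 and 120), the spit lies across the board with its tip near full-picture px (386,251) and its handle end near (287,261). The chuck is near (205,204), the saddle near (147,203) and the knob near (203,200).

```bash
python3 - <<'E'
from h import *
np.set_printoptions(precision=3,suppress=True)
t=optics.grab_frame("top");s=optics.grab_frame("scene")
C=lambda x,y:(100+x/1.75,120+y/1.75)
S=lambda x,y:(150+x/1.6,180+(y-300)/1.6)
for n,a,b in [("tip",(500,230),(343,337)),("handle end",(327,247),(321,410)),("collar/handle",(369,243),(328,380)),("knob",(180,140),(169,356)),("saddle lips",(83,144),(97,470)),("garlic",(258,84),(134,408))]:
    X,e=tri(ray(t,*C(*a)),ray(s,*S(*b)));print(n,X,e)
for n,a,z in [("tip",(500,230),.03),("hend",(327,247),.03),("collar",(369,243),.03),("saddle",(83,144),.14),("chuckR",(197,150),.15),("chuckL",(172,150),.15),("houscorner",(252,128),.165),("houscornerF",(247,195),.165),("tray",(62,190),.045),("trayb",(75,98),.045)]:
    print(n,onz(t,*C(*a),z))
E
```

```text
tip [ 0.41  -0.431  0.028] [np.float64(0.0018365844262517197), np.float64(0.0018365844262518303)]
handle end [ 0.362 -0.073  0.012] [np.float64(0.001558387514585757), np.float64(0.0015583875145857781)]
collar/handle [ 0.374 -0.158  0.039] [np.float64(0.0015541615977269902), np.float64(0.0015541615977269028)]
knob [0.561 0.208 0.212] [np.float64(0.0016543691618778463), np.float64(0.0016543691618779342)]
saddle lips [0.566 0.424 0.108] [np.float64(0.006422346093963387), np.float64(0.006422346093963202)]
garlic [0.708 0.085 0.014] [np.float64(0.001982436417859567), np.float64(0.0019824364178594196)]
tip [ 0.409 -0.431  0.03 ]
hend [ 0.364 -0.072  0.03 ]
collar [ 0.375 -0.159  0.03 ]
saddle [0.557 0.41  0.14 ]
chuckR [0.55  0.187 0.15 ]
chuckL [0.549 0.235 0.15 ]
houscorner [0.594 0.081 0.165]
houscornerF [0.466 0.087 0.165]
tray [0.468 0.48  0.045]
trayb [0.661 0.464 0.045]
```

```bash
cat >> h.py <<'E'
from scipy.spatial.transform import Rotation as Ro
def plan(p,rpy,n,start=None):
    """equal rows (shift then turn) that lead from the current pose to p,rpy; also the rows with shift only"""
    s=monitor.observe(); p0,R0=(np.array(s["position"]),Ro.from_euler("xyz",s["tool_rot"])) if start is None else (np.array(start[0]),Ro.from_euler("xyz",start[1]))
    w=(R0.inv()*Ro.from_euler("xyz",rpy)).as_rotvec()/n
    M=sum((R0*Ro.from_rotvec(w*k)).as_matrix() for k in range(n))
    d=np.linalg.solve(M,np.array(p)-p0)*100
    print(n,"rows: d",np.round(d,2),"w",np.round(w,3),"|d|",round(float(np.linalg.norm(d)),2),"deg",round(float(np.degrees(np.linalg.norm(w))),1))
def st():
    s=monitor.observe();print({k:np.round(s[k],4).tolist() for k in ("clock","position","tool_rot","force","grip_width","finger_force")},"q",np.round(s["qpos"],2).tolist())
E
python3 -c "
from h import *
plan((.389,-.27,.2),(np.pi,0,1.70),10);plan((.389,-.27,.2),(np.pi,0,1.70),16)"
```

```text
10 rows: d [ 4.32 -0.3   0.01] w [-0.    -0.    -0.143] |d| 4.34 deg 8.2
16 rows: d [ 2.71 -0.12  0.01] w [-0.    -0.    -0.089] |d| 2.71 deg 5.1
```

```bash
R='{"dx":2.71,"dy":-0.12,"wz":-0.089}'; python3 -m handwheel '[{"dx":2.71,"dy":-0.12,"wz":-0.089},{"dx":2.71,"dy":-0.12,"wz":-0.089},{"dx":2.71,"dy":-0.12,"wz":-0.089},{"dx":2.71,"dy":-0.12,"wz":-0.089},{"dx":2.71,"dy":-0.12,"wz":-0.089},{"dx":2.71,"dy":-0.12,"wz":-0.089},{"dx":2.71,"dy":-0.12,"wz":-0.089},{"dx":2.71,"dy":-0.12,"wz":-0.089}]' && python3 -m handwheel '[{"dx":2.71,"dy":-0.12,"wz":-0.089},{"dx":2.71,"dy":-0.12,"wz":-0.089},{"dx":2.71,"dy":-0.12,"wz":-0.089},{"dx":2.71,"dy":-0.12,"wz":-0.089},{"dx":2.71,"dy":-0.12,"wz":-0.089},{"dx":2.71,"dy":-0.12,"wz":-0.089},{"dx":2.71,"dy":-0.12,"wz":-0.089},{"dx":2.71,"dy":-0.12,"wz":-0.089}]'; python3 - <<'E'
from h import *
st()
f=optics.grab_frame("wrist");cv2.imwrite("pics/w1.png",f["frame"]);np.savez("w1.npz",**{k:f[k] for k in("fovy","cx","cy","R","t")})
print(np.round(f["R"],2).tolist())
for t in("spit","spit_grip","spit_tip"):
    for r in optics.masks_of(t,"wrist")[:2]: print(t,round(float(r["p"]),2),r["rect"])
E
```

```text
{'clock': 1.9, 'position': [0.169, -0.6017, 0.2008], 'tool_rot': [-3.1416, -0.0, 0.2737], 'force': [-0.1321, 0.3728, 0.2093], 'grip_width': 0.0856, 'finger_force': 0.0} q [1.23, 0.52, -0.04, 1.6, 0.02, 1.02, -0.11]
[[0.27, -0.96, -0.0], [-0.92, -0.26, 0.28], [-0.27, -0.08, -0.96]]schema error: expected keys dx, dy, dz, wx, wy, wz, claw
```

View pics/w1.png

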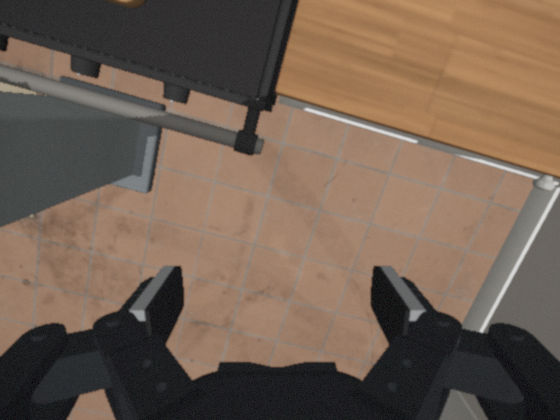

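The arm has not moved, because each row must list all keys. The wrist picture shows the floor, the oven rail, and the fingers at the lower edge (170,290) and (385,290). I'll resend the move.

```bash
python3 -m handwheel '[{"dx":2.71,"dy":-0.12,"dz":0,"wx":0,"wy":0,"wz":-0.089,"claw":100},{"dx":2.71,"dy":-0.12,"dz":0,"wx":0,"wy":0,"wz":-0.089,"claw":100},{"dx":2.71,"dy":-0.12,"dz":0,"wx":0,"wy":0,"wz":-0.089,"claw":100},{"dx":2.71,"dy":-0.12,"dz":0,"wx":0,"wy":0,"wz":-0.089,"claw":100},{"dx":2.71,"dy":-0.12,"dz":0,"wx":0,"wy":0,"wz":-0.089,"claw":100},{"dx":2.71,"dy":-0.12,"dz":0,"wx":0,"wy":0,"wz":-0.089,"claw":100},{"dx":2.71,"dy":-0.12,"dz":0,"wx":0,"wy":0,"wz":-0.089,"claw":100},{"dx":2.71,"dy":-0.12,"dz":0,"wx":0,"wy":0,"wz":-0.089,"claw":100}]' && python3 -m handwheel '[{"dx":2.71,"dy":-0.12,"dz":0,"wx":0,"wy":0,"wz":-0.089,"claw":50},{"dx":2.71,"dy":-0.12,"dz":0,"wx":0,"wy":0,"wz":-0.089,"claw":50},{"dx":2.71,"dy":-0.12,"dz":0,"wx":0,"wy":0,"wz":-0.089,"claw":50},{"dx":2.71,"dy":-0.12,"dz":0,"wx":0,"wy":0,"wz":-0.089,"claw":50},{"dx":2.71,"dy":-0.12,"dz":0,"wx":0,"wy":0,"wz":-0.089,"claw":50},{"dx":2.71,"dy":-0.12,"dz":0,"wx":0,"wy":0,"wz":-0.089,"claw":50},{"dx":2.71,"dy":-0.12,"dz":0,"wx":0,"wy":0,"wz":-0.089,"claw":50},{"dx":2.71,"dy":-0.12,"dz":0,"wx":0,"wy":0,"wz":-0.089,"claw":50}]'; python3 - <<'E'
from h import *
st()
f=optics.grab_frame("wrist");cv2.imwrite("pics/w2.png",f["frame"]);np.savez("w2.npz",**{k:f[k] for k in("fovy","cx","cy","R","t")})
for t in("spit",):
    for r in optics.masks_of(t,"wrist")[:2]:
        m=np.array(r["region"]).astype(np.uint8);print(t,round(float(r["p"]),2),r["rect"],cv2.minAreaRect(cv2.findNonZero(m)))
E
```

```text
clock: 3.1
position: [0.3418, -0.4751, 0.2008]
tool_rot: [3.142, 0.0, 0.992]
force: [0.7, -1.6, -0.2]
grip_width: 0.0853
finger_force: 0.0
clock: 4.1
position: [0.3889, -0.2679, 0.2008]
tool_rot: [-3.142, 0.0, 1.704]
force: [0.2, -0.1, 1.1]
grip_width: 0.043
finger_force: 0.0
{'clock': 4.1, 'position': [0.3889, -0.2679, 0.2008], 'tool_rot': [-3.1415, 0.0001, 1.7037], 'force': [0.202, -0.1031, 1.1174], 'grip_width': 0.043, 'finger_force': 0.0} q [0.88, 0.31, -0.49, 1.97, 0.18, 0.9, 0.43]
spit 0.76 [268.5, 0.8, 23.7, 314.3] ((278.0, 158.0), (316.0, 22.0), 90.0)
```

View pics/w2.png

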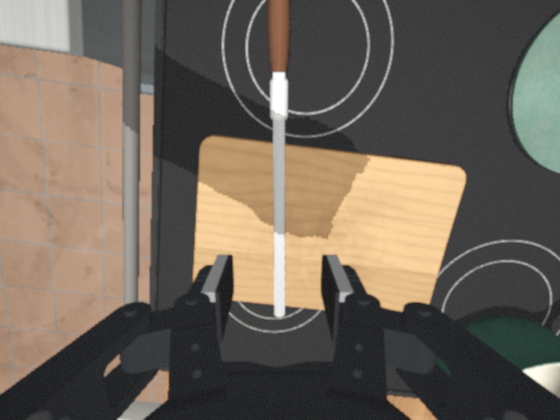

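The spit runs vertically in the wrist picture at column about 279. Its tip is at (280,316) and the collar spans rows about 79 to 117 between the jaws' line.

```bash
python3 - <<'E'
from h import *
np.set_printoptions(precision=4,suppress=True)
f=dict(np.load("w2.npz"));im=cv2.imread("pics/w2.png");g=cv2.cvtColor(im,6).astype(float)
print(g[60:130:2,279].astype(int).tolist());print(g[308:324,280].astype(int).tolist())
pts=[]
for r in list(range(240,312,6)):
    row=g[r,262:300];m=row>200;c=262+np.where(m)[0];pts.append((c.mean(),r,len(c)))
print(np.round(pts,1).tolist())
E
```

```text
[116, 116, 113, 114, 113, 115, 213, 255, 255, 255, 255, 255, 255, 255, 255, 255, 255, 255, 255, 255, 255, 255, 255, 255, 255, 255, 255, 220, 218, 210, 194, 187, 187, 189, 189]
[235, 234, 234, 234, 234, 234, 236, 235, 217, 179, 162, 115, 69, 60, 65, 66]
[[276.7, 240.0, 30.0], [273.6, 246.0, 24.0], [280.9, 252.0, 36.0], [279.0, 258.0, 11.0], [279.0, 264.0, 11.0], [278.5, 270.0, 12.0], [278.5, 276.0, 12.0], [275.4, 282.0, 17.0], [278.5, 288.0, 12.0], [279.0, 294.0, 13.0], [278.5, 300.0, 12.0], [279.0, 306.0, 9.0]]
```

```bash
python3 - <<'E'
from h import *
np.set_printoptions(precision=4,suppress=True)
f=dict(np.load("w2.npz"))
for z in(.015,.02,.025,.03,.035,.04):
    a=onz(f,279.2,318,z);b=onz(f,279.2,117,z+.003);c=onz(f,279.2,72.,z)
    u=(a-c);yaw=np.arctan2(-(b-a)[0],(b-a)[1])
    print(z,a,b,np.linalg.norm((b-a)[:2]),np.linalg.norm(u[:2]),"yaw",yaw,"grip",a[:2]+.162*np.array([-np.sin(yaw),np.cos(yaw)]))
t=optics.grab_frame("top");r=optics.masks_of("spit","top")[0];m=cv2.findNonZero(np.array(r["region"]).astype(np.uint8))[:,0];print(r["p"],m[m[:,0].argmax()],m[m[:,0].argmin()])
X,e=tri(ray(f,279.2,318),ray(t,385.7,251.4));print(X,e)
st()
E
```

```text
0.015 [ 0.4162 -0.4453  0.015 ] [ 0.3822 -0.1957  0.018 ] 0.25184402490714436 0.2967629642426907 yaw 0.1353720796607548 grip [ 0.3943 -0.2847]
0.02 [ 0.4157 -0.4418  0.02  ] [ 0.3821 -0.1957  0.023 ] 0.24833383639164652 0.29262665050916103 yaw 0.13537328563277423 grip [ 0.3938 -0.2813]
0.025 [ 0.4151 -0.4383  0.025 ] [ 0.3821 -0.1957  0.028 ] 0.2448236478765202 0.28849033677563124 yaw 0.13537452618633136 grip [ 0.3933 -0.2778]
0.03 [ 0.4146 -0.4348  0.03  ] [ 0.3821 -0.1957  0.033 ] 0.24131345936178172 0.2843540230421015 yaw 0.13537580283051423 grip [ 0.3928 -0.2743]
0.035 [ 0.4141 -0.4313  0.035 ] [ 0.382  -0.1957  0.038 ] 0.23780327084744812 0.2802177093085718 yaw 0.13537711716351214 grip [ 0.3923 -0.2708]
0.04 [ 0.4136 -0.4279  0.04  ] [ 0.382  -0.1957  0.043 ] 0.2342930823335376 0.2760813955750421 yaw 0.13537847087929122 grip [ 0.3918 -0.2673]
0.82 [348 254] [286 261]
[ 0.4112 -0.4263  0.0434] [np.float64(0.0022094710372155936), np.float64(0.0022094710372157493)]
{'clock': 4.3, 'position': [0.389, -0.2692, 0.201], 'tool_rot': [3.1415, 0.0005, 1.6992], 'force': [-0.2365, 0.1903, 1.1444], 'grip_width': 0.0428, 'finger_force': 0.0} q [0.88, 0.31, -0.49, 1.97, 0.18, 0.9, 0.42]
```

```bash
python3 -c "
from h import *
plan((.3923,-.2708,.06),(np.pi,0,1.706),6)"
```

```text
6 rows: d [-0.03  0.05  2.35] w [ 0.     0.    -0.001] |d| 2.35 deg 0.1
```

```bash
python3 -m handwheel '[{"dx":-0.03,"dy":0.05,"dz":2.35,"wx":0,"wy":0,"wz":-0.001,"claw":45},{"dx":-0.03,"dy":0.05,"dz":2.35,"wx":0,"wy":0,"wz":-0.001,"claw":45},{"dx":-0.03,"dy":0.05,"dz":2.35,"wx":0,"wy":0,"wz":-0.001,"claw":45},{"dx":-0.03,"dy":0.05,"dz":2.35,"wx":0,"wy":0,"wz":-0.001,"claw":45},{"dx":-0.03,"dy":0.05,"dz":2.35,"wx":0,"wy":0,"wz":-0.001,"claw":45},{"dx":-0.03,"dy":0.05,"dz":2.35,"wx":0,"wy":0,"wz":-0.001,"claw":45},{"dx":0,"dy":0,"dz":1.2,"wx":0,"wy":0,"wz":0,"claw":35},{"dx":0,"dy":0,"dz":1.2,"wx":0,"wy":0,"wz":0,"claw":35}]'
python3 -m handwheel '[{"dx":0,"dy":0,"dz":0,"wx":0,"wy":0,"wz":0,"claw":0},{"dx":0,"dy":0,"dz":0,"wx":0,"wy":0,"wz":0,"claw":0},{"dx":0,"dy":0,"dz":0,"wx":0,"wy":0,"wz":0,"claw":0},{"dx":0,"dy":0,"dz":0,"wx":0,"wy":0,"wz":0,"claw":0}]' 40
```

```text
clock: 5.3
position: [0.3924, -0.2714, 0.0354]
tool_rot: [3.141, 0.0, 1.703]
force: [0.1, -0.8, 0.2]
grip_width: 0.0298
finger_force: 0.0
clock: 5.8
position: [0.3924, -0.2712, 0.0361]
tool_rot: [3.141, 0.0, 1.704]
force: [-0.3, -0.2, -0.1]
grip_width: -0.0
finger_force: 0.0
```

```bash
python3 -m handwheel '[{"dx":-0.3,"dy":0.05,"dz":-0.3,"wx":0,"wy":0,"wz":0,"claw":40},{"dx":-0.3,"dy":0.05,"dz":0,"wx":0,"wy":0,"wz":0,"claw":40},{"dx":0,"dy":0,"dz":0,"wx":0,"wy":0,"wz":0,"claw":40},{"dx":0,"dy":0,"dz":0.8,"wx":0,"wy":0,"wz":0,"claw":40},{"dx":0,"dy":0,"dz":0.3,"wx":0,"wy":0,"wz":0,"claw":30}]'
python3 -m handwheel '[{"dx":0,"dy":0,"dz":0.1,"wx":0,"wy":0,"wz":0,"claw":15},{"dx":0,"dy":0,"dz":0,"wx":0,"wy":0,"wz":0,"claw":0},{"dx":0,"dy":0,"dz":0,"wx":0,"wy":0,"wz":0,"claw":0},{"dx":0,"dy":0,"dz":0,"wx":0,"wy":0,"wz":0,"claw":0}]' 40
```

```text
clock: 6.42
position: [0.3937, -0.2766, 0.0271]
tool_rot: [-3.141, -0.001, 1.704]
force: [0.2, 0.3, -0.4]
grip_width: 0.0256
finger_force: 0.0
clock: 6.92
position: [0.3941, -0.2769, 0.0269]
tool_rot: [3.141, 0.0, 1.704]
force: [-0.1, 0.2, -0.4]
grip_width: 0.0
finger_force: 0.0
```

```bash
python3 - <<'E'
from h import *
f=optics.grab_frame("wrist");cv2.imwrite("pics/w3.png",f["frame"]);np.savez("w3.npz",**{k:f[k] for k in("fovy","cx","cy","R","t")})
s=monitor.observe();R=Ro.from_euler("xyz",s["tool_rot"]).as_matrix();print(proj(f,s["position"]), proj(f,np.array(s["position"])-.019*R[:,2]))
E
```

```text
(np.float64(276.17645534864346), np.float64(246.15669133618036)) (np.float64(276.10870174806354), np.float64(260.16681734787676))
```

View pics/w3.png

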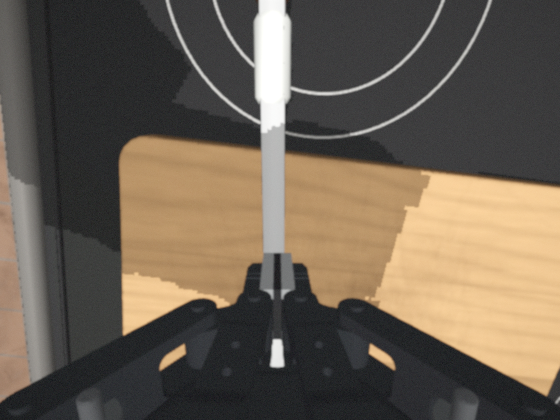

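The shut fingers at (277,265) lie right over the bar, which continues below them at (277,352), so the bar is still lower. The collar's near edge is at (272,103). I'll triangulate it against w2.

```bash
python3 - <<'E'
from h import *
a=dict(np.load("w2.npz"));b=dict(np.load("w3.npz"))
g=cv2.cvtColor(cv2.imread("pics/w3.png"),6).astype(int);print([ (r,np.where(g[r,240:310]>200)[0][[0,-1]]+240) for r in(30,60,90)],g[90:135:3,272].tolist(), g[90:135:3,264].tolist())
for ra,rb in((117,101),(117,104),(79,12),(115,103)):
    print(tri(ray(a,279.2,ra),ray(b,272.5,rb)))
g2=cv2.cvtColor(cv2.imread("pics/w2.png"),6).astype(int);print([ (r,g2[r,268:292].tolist()) for r in(95,112,114,116,118)])
E
```

```text
[(30, array([256, 288])), (60, array([248, 288])), (90, array([256, 301]))] [255, 255, 255, 255, 255, 250, 250, 250, 250, 250, 250, 251, 218, 189, 184] [255, 255, 255, 255, 248, 243, 243, 242, 243, 243, 244, 243, 243, 243, 224]
(array([ 0.38173629, -0.19603953,  0.00377985]), [np.float64(0.0006379949857393414), np.float64(0.0006379949857392747)])
(array([ 0.38167986, -0.19631014, -0.02842298]), [np.float64(0.0010288755442520896), np.float64(0.0010288755442520922)])
(array([ 0.37707933, -0.16031508,  0.03755029]), [np.float64(0.0001408815323766595), np.float64(0.0001408815323765738)])
(array([ 0.38128446, -0.19409298, -0.06337972]), [np.float64(0.0014445742574131604), np.float64(0.0014445742574131658)])
[(95, [71, 110, 175, 217, 239, 252, 255, 255, 255, 255, 255, 255, 255, 255, 255, 255, 251, 238, 219, 174, 110, 68, 67, 66]), (112, [46, 80, 135, 170, 187, 198, 215, 238, 251, 254, 254, 255, 255, 255, 255, 255, 246, 230, 209, 167, 126, 129, 137, 154]), (114, [45, 81, 135, 171, 187, 198, 206, 212, 215, 217, 219, 220, 224, 231, 246, 252, 242, 228, 205, 159, 97, 68, 66, 67]), (116, [46, 76, 132, 168, 187, 199, 206, 212, 215, 216, 219, 218, 216, 214, 214, 212, 203, 192, 174, 132, 85, 64, 63, 67]), (118, [47, 58, 92, 130, 156, 180, 195, 201, 205, 209, 210, 210, 207, 202, 198, 190, 174, 160, 137, 95, 59, 51, 52, 60])]
```

```bash
for i in 1; do python3 -m handwheel '[{"dx":0,"dy":0,"dz":0.2,"wx":0,"wy":0,"wz":0,"claw":0},{"dx":0,"dy":0,"dz":0.2,"wx":0,"wy":0,"wz":0,"claw":0}]'; python3 -m handwheel '[{"dx":0,"dy":0,"dz":0.2,"wx":0,"wy":0,"wz":0,"claw":0}]';  done
```

```text
clock: 7.22
position: [0.394, -0.2768, 0.0227]
tool_rot: [-3.142, -0.0, 1.704]
force: [-0.3, 0.4, -0.4]
grip_width: 0.0
finger_force: 0.0
clock: 7.35
position: [0.394, -0.2768, 0.0206]
tool_rot: [-3.141, -0.0, 1.704]
force: [0.7, 0.5, -0.7]
grip_width: -0.0004
finger_force: 0.0
```

```bash
python3 -m handwheel '[{"dx":0,"dy":0,"dz":0.2,"wx":0,"wy":0,"wz":0,"claw":0}]'; python3 - <<'E'
from h import *
f=optics.grab_frame("wrist");cv2.imwrite("pics/w4.png",f["frame"])
np.savez("w4.npz",**{k:f[k] for k in("fovy","cx","cy","R","t")})
s=monitor.observe();R=Ro.from_euler("xyz",s["tool_rot"]).as_matrix();print(proj(f,s["position"]), s["position"],s["force"])
a=cv2.imread("pics/w3.png")[180:400,180:380];b=f["frame"][180:400,180:380]
cv2.imwrite("pics/c4.png",cv2.resize(np.hstack([a,b]),None,fx=2,fy=2))
E
```

```text
clock: 7.48
position: [0.3941, -0.2768, 0.0186]
tool_rot: [-3.142, -0.0, 1.704]
force: [0.7, -0.1, -0.8]
grip_width: 0.0001
finger_force: 0.0
(np.float64(275.9967971919451), np.float64(245.93680583274534)) [ 0.39394499 -0.27676652  0.01841412] [-0.83571307 -0.10239719 -0.10320139]
```

View pics/c4.png

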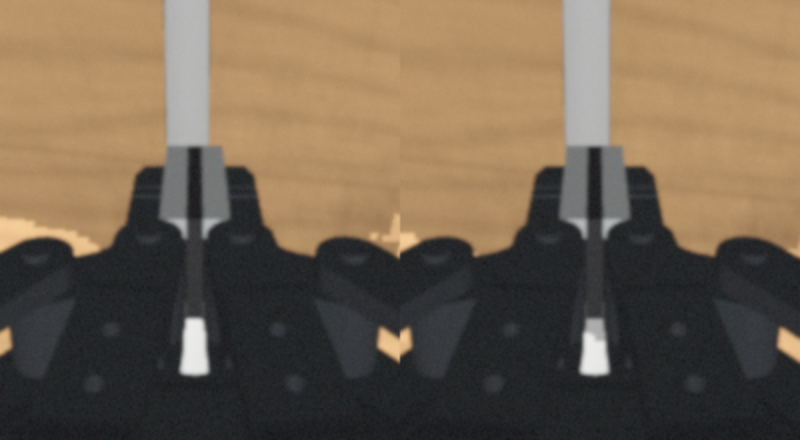

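Both crops show the shut fingers in front of the bar. It is about 22 px wide in the left one and 23 px in the right one, so it is still clearly below the fingertips. I'll work out its depth from the widths.

```bash
python3 - <<'E'
from h import *
for n,rows in(("w2",(150,180,210)),("w3",(150,180,210,235)),("w4",(150,180,210,235))):
    f=dict(np.load(n+".npz"));im=cv2.imread(f"pics/{n}.png").astype(float)
    R=f["R"];c=-R.T@f["t"];print(n,"cam",np.round(c,4))
    # board vs bar: red-blue saturation
    sat=im[:,:,2]-im[:,:,0]
    for r in rows:
        s=sat[r-4:r+5].mean(0);lo=s[274:277].mean();bg=(s[245:255].mean()+s[300:310].mean())/2
        fr=np.clip((s-bg)/(lo-bg),0,1);w=fr[250:308].sum();u=(fr[250:308]*np.arange(250,308)).sum()/w
        d=.012*K(f)/w; cam=np.array([(u-f["cx"])/K(f)*d,(r-f["cy"])/K(f)*d,d]);X=R.T@cam+c
        print(r,"w",round(w,2),"u",round(u,2),"X top",np.round(X,4))
E
```

```text
w2 cam [ 0.3796 -0.1957  0.3737]
150 w 12.07 u 279.14 X top [ 0.3861 -0.2269  0.0532]
180 w 11.69 u 278.79 X top [ 0.3899 -0.2572  0.0515]
210 w 13.92 u 279.12 X top [ 0.3918 -0.2719  0.1106]
w3 cam [ 0.3848 -0.2047  0.1998]
150 w 36.19 u 281.62 X top [ 0.3878 -0.215   0.0929]
180 w 23.26 u 272.96 X top [ 0.387  -0.236   0.0379]
210 w 22.56 u 273.12 X top [ 0.3892 -0.2521  0.0375]
235 w 21.87 u 273.2 X top [ 0.3911 -0.2667  0.0362]
w4 cam [ 0.3848 -0.2047  0.1916]
150 w 41.8 u 282.81 X top [ 0.3877 -0.2135  0.099 ]
180 w 24.24 u 272.61 X top [ 0.3867 -0.2347  0.0362]
210 w 23.62 u 272.83 X top [ 0.3888 -0.25    0.0364]
235 w 22.96 u 273.24 X top [ 0.3908 -0.2636  0.0357]
```

```bash
python3 -m handwheel '[{"dx":0,"dy":-0.05,"dz":0,"wx":0,"wy":0,"wz":0,"claw":35},{"dx":0,"dy":0,"dz":0,"wx":0,"wy":0,"wz":0,"claw":35},{"dx":0,"dy":0,"dz":0,"wx":0,"wy":0,"wz":0,"claw":35},{"dx":0,"dy":0,"dz":0.7,"wx":0,"wy":0,"wz":0,"claw":35},{"dx":0,"dy":0,"dz":0.7,"wx":0,"wy":0,"wz":0,"claw":25}]'
python3 -m handwheel '[{"dx":0,"dy":0,"dz":0.2,"wx":0,"wy":0,"wz":0,"claw":25},{"dx":0,"dy":0,"dz":0.2,"wx":0,"wy":0,"wz":0,"claw":22}]'
python3 -m handwheel '[{"dx":0,"dy":0,"dz":0,"wx":0,"wy":0,"wz":0,"claw":0},{"dx":0,"dy":0,"dz":0,"wx":0,"wy":0,"wz":0,"claw":0},{"dx":0,"dy":0,"dz":0,"wx":0,"wy":0,"wz":0,"claw":0}]' 40
```

```text
clock: 8.15
position: [0.3935, -0.2769, 0.0042]
tool_rot: [-3.142, -0.0, 1.704]
force: [-0.6, -0.5, -0.1]
grip_width: 0.0218
finger_force: 0.0
clock: 8.4
position: [0.3935, -0.2768, 0.0006]
tool_rot: [-3.141, -0.0, 1.704]
force: [0.1, -0.6, 1.2]
grip_width: 0.0187
finger_force: 0.0
clock: 8.78
position: [0.3935, -0.2769, 0.0008]
tool_rot: [-3.142, -0.0, 1.704]
force: [-0.1, -1.0, -3.5]
grip_width: 0.0099
finger_force: 39.0
```

```bash
python3 -m handwheel '[{"dx":0,"dy":0,"dz":0,"wx":0,"wy":0,"wz":0,"claw":24},{"dx":0,"dy":0,"dz":0,"wx":0,"wy":0,"wz":0,"claw":24},{"dx":0,"dy":0,"dz":0.25,"wx":0,"wy":0,"wz":0,"claw":22}]'
python3 -m handwheel '[{"dx":0,"dy":0,"dz":0.2,"wx":0,"wy":0,"wz":0,"claw":22}]'
python3 -m handwheel '[{"dx":0,"dy":0,"dz":0,"wx":0,"wy":0,"wz":0,"claw":0},{"dx":0,"dy":0,"dz":0,"wx":0,"wy":0,"wz":0,"claw":0},{"dx":0,"dy":0,"dz":0,"wx":0,"wy":0,"wz":0,"claw":0}]' 60
```

```text
clock: 9.15
position: [0.3937, -0.277, -0.0016]
tool_rot: [3.141, 0.0, 1.704]
force: [-0.7, -0.6, 0.4]
grip_width: 0.0189
finger_force: 0.0
clock: 9.28
position: [0.3936, -0.2769, -0.0039]
tool_rot: [3.142, -0.0, 1.704]
force: [-0.0, 0.4, -0.5]
grip_width: 0.0187
finger_force: 0.0
clock: 9.65
position: [0.3934, -0.2768, -0.0038]
tool_rot: [-3.141, -0.0, 1.704]
force: [0.5, 0.5, -2.6]
grip_width: 0.0102
finger_force: 58.5
```

```bash
python3 -m handwheel '[{"dx":0,"dy":0,"dz":-1,"wx":0,"wy":0,"wz":0,"claw":0},{"dx":0,"dy":0,"dz":-3.6,"wx":0,"wy":0,"wz":0,"claw":0},{"dx":0,"dy":0,"dz":-3.6,"wx":0,"wy":0,"wz":0,"claw":0},{"dx":0,"dy":0,"dz":-3.6,"wx":0,"wy":0,"wz":0,"claw":0},{"dx":0,"dy":0,"dz":-3.6,"wx":0,"wy":0,"wz":0,"claw":0},{"dx":0,"dy":0,"dz":-3.6,"wx":0,"wy":0,"wz":0,"claw":0},{"dx":0,"dy":0,"dz":-3.6,"wx":0,"wy":0,"wz":0,"claw":0},{"dx":0,"dy":0,"dz":-3.6,"wx":0,"wy":0,"wz":0,"claw":0}]'
python3 -c "
from h import *
plan((.56,.40,.26),(np.pi,0,1.53),20)"
```

```text
clock: 10.65
position: [0.3931, -0.2765, 0.2601]
tool_rot: [3.142, 0.0, 1.704]
force: [-0.0, -0.3, -2.3]
grip_width: 0.0096
finger_force: 59.0
20 rows: d [3.34 1.01 0.  ] w [0.    0.    0.009] |d| 3.49 deg 0.5
```

```bash
python3 -m handwheel '[{"dx":3.34,"dy":1.01,"dz":0,"wx":0,"wy":0,"wz":0.009,"claw":0},{"dx":3.34,"dy":1.01,"dz":0,"wx":0,"wy":0,"wz":0.009,"claw":0},{"dx":3.34,"dy":1.01,"dz":0,"wx":0,"wy":0,"wz":0.009,"claw":0},{"dx":3.34,"dy":1.01,"dz":0,"wx":0,"wy":0,"wz":0.009,"claw":0},{"dx":3.34,"dy":1.01,"dz":0,"wx":0,"wy":0,"wz":0.009,"claw":0},{"dx":3.34,"dy":1.01,"dz":0,"wx":0,"wy":0,"wz":0.009,"claw":0},{"dx":3.34,"dy":1.01,"dz":0,"wx":0,"wy":0,"wz":0.009,"claw":0},{"dx":3.34,"dy":1.01,"dz":0,"wx":0,"wy":0,"wz":0.009,"claw":0}]'
python3 -m handwheel '[{"dx":3.34,"dy":1.01,"dz":0,"wx":0,"wy":0,"wz":0.009,"claw":0},{"dx":3.34,"dy":1.01,"dz":0,"wx":0,"wy":0,"wz":0.009,"claw":0},{"dx":3.34,"dy":1.01,"dz":0,"wx":0,"wy":0,"wz":0.009,"claw":0},{"dx":3.34,"dy":1.01,"dz":0,"wx":0,"wy":0,"wz":0.009,"claw":0},{"dx":3.34,"dy":1.01,"dz":0,"wx":0,"wy":0,"wz":0.009,"claw":0},{"dx":3.34,"dy":1.01,"dz":0,"wx":0,"wy":0,"wz":0.009,"claw":0},{"dx":3.34,"dy":1.01,"dz":0,"wx":0,"wy":0,"wz":0.009,"claw":0},{"dx":3.34,"dy":1.01,"dz":0,"wx":0,"wy":0,"wz":0.009,"claw":0}]'
python3 -m handwheel '[{"dx":3.34,"dy":1.01,"dz":0,"wx":0,"wy":0,"wz":0.009,"claw":0},{"dx":3.34,"dy":1.01,"dz":0,"wx":0,"wy":0,"wz":0.009,"claw":0},{"dx":3.34,"dy":1.01,"dz":0,"wx":0,"wy":0,"wz":0.009,"claw":0},{"dx":3.34,"dy":1.01,"dz":0,"wx":0,"wy":0,"wz":0.009,"claw":0}]'
python3 - <<'E'
from h import *
for n in("wrist","scene"):
    f=optics.grab_frame(n);cv2.imwrite(f"pics/{n}5.png",f["frame"]);np.savez(n+"5.npz",**{k:f[k] for k in("fovy","cx","cy","R","t")})
b=cv2.resize(cv2.imread("pics/scene5.png")[190:350,160:400],None,fx=1.6,fy=1.6,interpolation=2)
a=cv2.imread("pics/wrist5.png");o=np.zeros((600,800,3),np.uint8);a=cv2.resize(a,(440,330));o[:330,:440]=a;o[330:586,:384]=b
cv2.imwrite("pics/c5.png",o)
st()
E
```

```text
clock: 11.65
position: [0.4466, -0.0018, 0.2589]
tool_rot: [3.141, 0.001, 1.632]
force: [0.8, -0.0, -2.3]
grip_width: 0.0099
finger_force: 59.1
clock: 12.65
position: [0.5197, 0.2673, 0.2589]
tool_rot: [3.142, 0.0, 1.56]
force: [0.6, -0.1, -2.5]
grip_width: 0.0098
finger_force: 59.0
clock: 13.15
position: [0.5634, 0.3997, 0.2589]
tool_rot: [-3.141, 0.0, 1.524]
force: [0.9, 0.3, -2.3]
grip_width: 0.0094
finger_force: 59.0
{'clock': 13.25, 'position': [0.5624, 0.4022, 0.2581], 'tool_rot': [-3.14, -0.0014, 1.5267], 'force': [-0.3009, -0.1553, -2.8229], 'grip_width': 0.0098, 'finger_force': 59.152} q [-0.32, 0.66, -0.67, 1.31, 0.4, 1.31, -1.04]
```

View pics/c5.png

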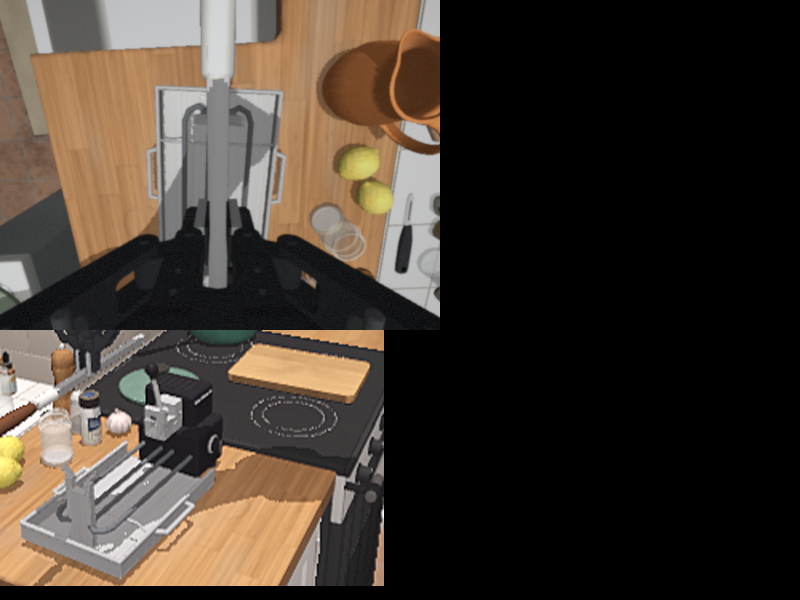

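The spit is held firmly. In the wrist view (left, scale 0.79) the tray's saddle end is at (220,115), but the fingers hide the chuck. I'll move back over the chuck, to one side, and take two views.

```bash
python3 -m handwheel '[{"dx":-4,"dy":-1.1,"dz":0,"wx":0,"wy":0,"wz":0,"claw":0},{"dx":-4,"dy":-1.1,"dz":0,"wx":0,"wy":0,"wz":0,"claw":0},{"dx":-4,"dy":-1.1,"dz":0,"wx":0,"wy":0,"wz":0,"claw":0},{"dx":-2,"dy":-1.1,"dz":0,"wx":0,"wy":0,"wz":0,"claw":0},{"dx":0,"dy":0,"dz":0,"wx":0,"wy":0,"wz":0,"claw":0},{"dx":0,"dy":0,"dz":0,"wx":0,"wy":0,"wz":0,"claw":0}]'
python3 - <<'E'
from h import *
f=optics.grab_frame("wrist");cv2.imwrite("pics/w6.png",f["frame"]);np.savez("w6.npz",**{k:f[k] for k in("fovy","cx","cy","R","t")});st()
E
python3 -m handwheel '[{"dx":-4,"dy":0,"dz":0,"wx":0,"wy":0,"wz":0,"claw":0},{"dx":-4,"dy":0,"dz":0,"wx":0,"wy":0,"wz":0,"claw":0},{"dx":-2,"dy":0,"dz":0,"wx":0,"wy":0,"wz":0,"claw":0},{"dx":0,"dy":0,"dz":0,"wx":0,"wy":0,"wz":0,"claw":0},{"dx":0,"dy":0,"dz":0,"wx":0,"wy":0,"wz":0,"claw":0}]'
python3 - <<'E'
from h import *
f=optics.grab_frame("wrist");cv2.imwrite("pics/w7.png",f["frame"]);np.savez("w7.npz",**{k:f[k] for k in("fovy","cx","cy","R","t")});st()
E=[]
for n in("w6","w7"):
    f=dict(np.load(n+".npz"));print(n,[np.round(proj(f,X)).tolist() for X in((.56,.415,.15),(.55,.235,.127),(.561,.208,.212),(.59,.08,.165))])
E
```

```text
clock: 14.0
position: [0.5129, 0.2613, 0.2588]
tool_rot: [3.141, -0.0, 1.524]
force: [0.2, 0.2, -2.7]
grip_width: 0.0091
finger_force: 59.3
{'clock': 14.05, 'position': [0.5129, 0.2616, 0.2586], 'tool_rot': [3.1415, -0.0003, 1.5242], 'force': [0.3969, 0.1618, -2.5997], 'grip_width': 0.0096, 'finger_force': 59.2721} q [-0.07, 0.46, -0.72, 1.64, 0.33, 1.16, -0.91]
clock: 14.68
position: [0.5082, 0.1625, 0.2584]
tool_rot: [-3.142, -0.001, 1.525]
force: [-0.4, -0.4, -3.2]
grip_width: 0.0099
finger_force: 59.3
{'clock': 14.725, 'position': [0.5081, 0.1626, 0.2583], 'tool_rot': [-3.1414, -0.0006, 1.5252], 'force': [-0.1686, -0.6251, -1.9386], 'grip_width': 0.0098, 'finger_force': 59.2823} q [0.12, 0.39, -0.72, 1.74, 0.28, 1.12, -0.73]
w6 [[328.0, 5.0], [314.0, 218.0], [342.0, 284.0], [360.0, 371.0]]
w7 [[335.0, -160.0], [318.0, 115.0], [351.0, 155.0], [368.0, 285.0]]
```

```bash
python3 - <<'E'
import cv2,numpy as np
a=cv2.imread("pics/w6.png")[0:300,190:450];b=cv2.imread("pics/w7.png")[20:320,190:450]
o=np.hstack([a,b]);cv2.imwrite("pics/c7.png",cv2.resize(o,None,fx=1.53,fy=1.9,interpolation=cv2.INTER_CUBIC))
E
```

```text
(no output)
```

View pics/c7.png

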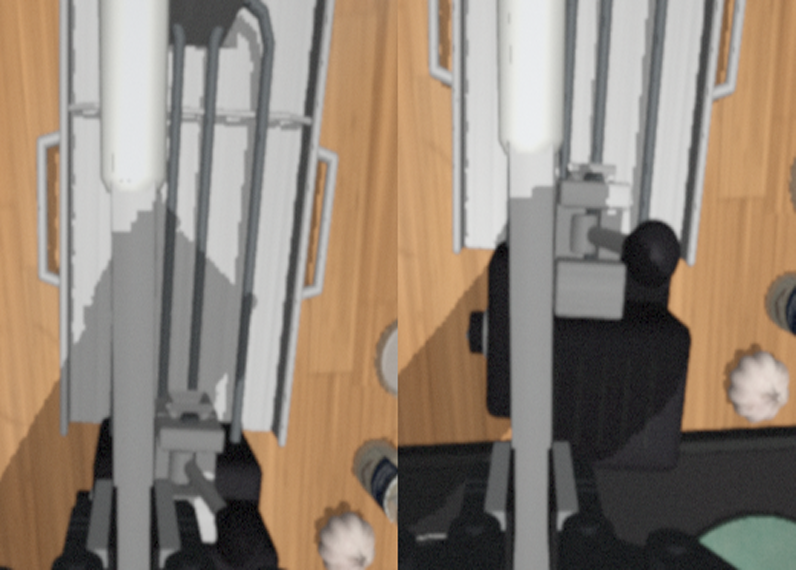

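The views show the chuck block's front piece at (160–223, 418–450) in the left crop and at (560–630, 180–208) in the right crop, with the knob at (652,252) right. The funnel top plate is near (192,397) left and (592,168) right. The tray edges and the saddle end at (205,10) left also show. I'll turn these into positions.

```bash
python3 - <<'E'
from h import *
np.set_printoptions(precision=4,suppress=True)
a=dict(np.load("w6.npz"));b=dict(np.load("w7.npz"));c=dict(np.load("wrist5.npz"))
A=lambda x,y:ray(a,190+x/1.53,y/1.9);B=lambda x,y:ray(b,190+(x-398)/1.53,20+y/1.9)
for n,p,q in(("front L-top",(160,418),(560,180)),("front Lb",(160,450),(560,208)),("funnel L",(168,394),(571,167)),("funnel R",(215,394),(615,167)),("trayFL",(65,432),(457,250)),("trayFR",(281,442),(693,262)),("handleL",(47,275),(447,80)),("handleR",(314,295),(725,95)),("garlic",(347,540),(757,385))):
    print(n,*tri(A(*p),B(*q)))
def on(r,z): return r[0]+r[1]*(z-r[0][2])/r[1][2]
print("knob z.22",on(B(652,252),.215))
print("rear L,R top .158",on(B(556,262),.158),on(B(624,262),.158),"front",on(B(560,180),.158),on(B(630,180),.158),on(A(160,418),.158),on(A(223,418),.158))
print("trayFL",on(B(457,250),.045),"FR",on(B(693,262),.045))
W=lambda x,y:ray(c,x*560/440,y*420/330)
print("tray back L,R",on(W(158,90),.045),on(W(281,93),.045))
print("housing R edge",on(B(486,250),.10),on(B(690,330),.165),on(B(678,467),.165))
# spit in hand: axis from bar edges in w7/w6 at collar-bar
for f in(a,b):
    pass
print("collar front w6,w7",A(134,188)[1],B(531,148)[1]);s=None
E
```

```text
front L-top [0.5292 0.2362 0.135 ] [np.float64(0.0003526141585238091), np.float64(0.0003526141585235781)]
front Lb [0.5281 0.224  0.149 ] [np.float64(0.0003623429193080969), np.float64(0.000362342919308361)]
funnel L [0.5368 0.2423 0.1122] [np.float64(0.0003784164922375607), np.float64(0.00037841649223739106)]
funnel R [0.5665 0.241  0.1125] [np.float64(0.0019067075275390544), np.float64(0.0019067075275389987)]
trayFL [0.4512 0.197  0.0355] [np.float64(0.0005630939147091217), np.float64(0.0005630939147090619)]
trayFR [0.6392 0.1808 0.0359] [np.float64(0.001117628173901971), np.float64(0.0011176281739020044)]
handleL [0.4453 0.3023 0.01  ] [np.float64(0.0030445892118670086), np.float64(0.0030445892118671006)]
handleR [0.6626 0.2808 0.0289] [np.float64(0.000516487821760028), np.float64(0.0005164878217599315)]
garlic [0.717  0.0807 0.0001] [np.float64(0.0007190460903011118), np.float64(0.0007190460903008694)]
knob z.22 [0.564  0.2097 0.215 ]
rear L,R top .158 [0.5243 0.201  0.158 ] [0.5622 0.1993 0.158 ] front [0.5276 0.2361 0.158 ] [0.5651 0.2344 0.158 ] [0.5286 0.2438 0.158 ] [0.5658 0.242  0.158 ]
trayFL [0.4521 0.198  0.045 ] FR [0.6374 0.182  0.045 ]
tray back L,R [0.4792 0.479  0.045 ] [0.6613 0.4661 0.045 ]
housing R edge [0.4801 0.2024 0.1   ] [0.5982 0.1679 0.165 ] [0.5942 0.0999 0.165 ]
collar front w6,w7 [ 0.005   0.0506 -0.9987] [ 0.0026  0.0541 -0.9985]
```

Triangulated heights come out low against the text. I'll check the camera geometry by feature matching on the worktop, which is known to be at z = 0.

```bash
cat > m.py <<'E'
from h import *
np.set_printoptions(precision=4,suppress=True)
def match(n1,n2):
    a=dict(np.load(n1[0]+".npz"));b=dict(np.load(n2[0]+".npz"))
    A=cv2.imread(f"pics/{n1[1]}.png",0);B=cv2.imread(f"pics/{n2[1]}.png",0)
    S=cv2.SIFT_create(3000,contrastThreshold=.01);k1,d1=S.detectAndCompute(A,None);k2,d2=S.detectAndCompute(B,None)
    out=[]
    for m in cv2.BFMatcher(crossCheck=False).knnMatch(d1,d2,2):
        if m[0].distance<.75*m[1].distance:
            p,q=k1[m[0].queryIdx].pt,k2[m[0].trainIdx].pt
            if np.hypot(p[0]-q[0],p[1]-q[1])<15: continue
            X,e=tri(ray(a,*p),ray(b,*q))
            if e[0]<.003: out.append((*X,*p,*q))
    return np.array(out)
if __name__=="__main__":
    for i,j in((("w6","w6"),("w7","w7")),(("wrist5","wrist5"),("w6","w6")),(("w2","w2"),("w3","w3"))):
        o=match(i,j);o=o[np.argsort(o[:,2])];print(i[0],j[0],len(o));print(o[::max(1,len(o)//30)].round(3))
E
python3 m.py
```

```text
w6 w7 163
[[ -0.549   0.242  -0.948  28.92  151.294  24.203 127.25 ]
 [ -0.478   0.335  -0.919  35.115 128.455  29.904 102.903]
 [ -0.328   0.293  -0.909  72.005 137.306  67.59  111.988]
 [ -0.457   0.505  -0.9    25.165  83.195  19.627  55.179]
 [ -0.47    0.533  -0.893  18.882  75.469  12.235  46.873]
 [ -0.274   0.287  -0.886  82.166 138.459  77.888 112.766]
 [  0.245  -0.061  -0.745 212.195 225.55  210.369 201.165]
 [  0.068   0.433  -0.356  79.566  81.495  73.4    33.53 ]
 [  0.274   0.181  -0.088 139.171 216.85  132.048 158.741]
 [  0.37    0.377  -0.031 167.976  89.524 160.946   6.638]
 [  0.392   0.359  -0.015 182.407 102.141 175.974  17.928]
 [  0.368   0.3    -0.011 169.365 147.631 162.414  69.105]
 [  0.665   0.246  -0.009 385.539 176.999 392.431 102.64 ]
 [  0.683   0.216  -0.008 397.434 197.111 405.64  125.394]
 [  0.737   0.21   -0.007 434.99  199.825 445.974 128.414]
 [  0.4     0.35   -0.006 187.226 108.188 181.125  23.079]
 [  0.695   0.215  -0.006 406.259 198.355 415.178 126.452]
 [  0.415   0.349  -0.005 198.69  108.355 193.233  23.003]
 [  0.39    0.198  -0.004 19
[... 4960 characters left out ...]
9  -0.256   0.021 287.372 174.514 288.687 209.995]
 [  0.51   -0.274   0.021 380.251 203.014 463.267 261.342]
 [  0.51   -0.274   0.021 380.251 203.014 463.267 261.342]
 [  0.567  -0.307   0.021 420.867 235.508 532.672 317.148]
 [  0.442  -0.245   0.022 326.312 169.877 364.951 201.486]
 [  0.397  -0.238   0.024 286.983 159.252 289.741 181.744]
 [  0.365  -0.191   0.028 263.562 109.676 242.263  81.849]
 [  0.5    -0.234   0.045 386.641 170.916 495.366 206.008]
 [  0.326  -0.287   0.128 199.186 226.327  24.638 382.623]
 [  0.329  -0.279   0.133 199.126 216.08   24.638 382.623]
 [  0.383  -0.205   0.138 278.93  131.667 271.986 116.548]
 [  0.381  -0.179   0.231 287.883  76.445 284.361 344.091]]
```

The worktop comes out at about −5 mm and the board top at 20 mm, so the cameras are sound. The fingertips really end about 25–30 mm short of the reported TCP. Next I'll take sub-pixel edges for the chuck and bar lateral positions and yaw.

```bash
python3 - <<'E'
import cv2,numpy as np
np.set_printoptions(linewidth=250)
g=cv2.imread("pics/w7.png",0).astype(int);h=cv2.imread("pics/w6.png",0).astype(int)
print("w7 chuck");
for r in(106,110,114,118,122,126,130,160,166,172,178,184): print(r,g[r,286:356].tolist())
print("w6 chuck")
for r in(206,210,216,222,228,234): print(r,h[r,284:350].tolist())
print("bar w7",[(r,g[r,255:300].tolist()) for r in(120,200,240)])
E
```

```text
w7 chuck
106 [214, 215, 215, 212, 205, 180, 153, 145, 136, 112, 95, 106, 121, 121, 125, 152, 179, 183, 173, 173, 176, 173, 167, 161, 152, 149, 151, 152, 145, 149, 149, 150, 148, 150, 152, 148, 148, 158, 180, 188, 190, 192, 192, 194, 196, 198, 203, 210, 212, 211, 211, 210, 207, 210, 211, 213, 214, 210, 205, 182, 156, 146, 144, 124, 101, 91, 94, 114, 119, 118]
110 [215, 216, 213, 213, 203, 178, 163, 184, 182, 150, 115, 114, 121, 106, 84, 90, 117, 132, 136, 135, 135, 131, 123, 122, 118, 118, 113, 107, 104, 106, 112, 133, 147, 150, 149, 152, 151, 160, 168, 174, 176, 174, 176, 178, 178, 181, 192, 205, 211, 212, 211, 210, 208, 210, 211, 212, 207, 186, 158, 149, 148, 148, 142, 119, 96, 98, 100, 115, 117, 119]
114 [215, 214, 214, 213, 203, 177, 147, 134, 118, 98, 92, 97, 104, 102, 102, 111, 114, 116, 120, 127, 134, 134, 131, 127, 117, 95, 78, 75, 74, 77, 84, 81, 85, 83, 86, 89, 96, 104, 124, 159, 178, 189, 193, 196, 195, 196, 203, 210, 209, 209, 209, 209, 206, 210, 213, 212, 208, 185, 157, 151, 147, 145, 130, 108, 97, 105, 120, 124, 120, 130]
118 [169, 166, 166, 166, 159, 143, 124, 106, 83, 
[... 4890 characters left out ...]
 20, 20, 22, 12, 21, 12, 11]
bar w7 [(120, [220, 220, 219, 219, 217, 209, 176, 151, 183, 206, 210, 210, 210, 211, 211, 212, 213, 213, 214, 216, 217, 211, 189, 162, 155, 156, 154, 153, 154, 153, 154, 153, 153, 151, 150, 145, 130, 120, 102, 86, 88, 105, 131, 145, 148]), (200, [32, 28, 28, 31, 26, 30, 34, 43, 86, 127, 144, 147, 149, 148, 151, 151, 150, 149, 152, 153, 151, 153, 153, 154, 153, 152, 153, 152, 153, 153, 152, 150, 151, 150, 141, 112, 66, 36, 30, 34, 30, 32, 33, 28, 32]), (240, [87, 85, 87, 81, 85, 80, 77, 73, 85, 117, 138, 147, 148, 148, 150, 148, 150, 149, 150, 149, 151, 154, 153, 154, 153, 152, 154, 153, 153, 152, 150, 151, 151, 148, 137, 102, 57, 37, 33, 29, 22, 33, 26, 24, 28])]
```

```bash
cat > g.py <<'E'
from h import *
np.set_printoptions(precision=4,suppress=True)
a=dict(np.load("w6.npz"));b=dict(np.load("w7.npz"));c=dict(np.load("wrist5.npz"))
for z in(.147,.158):
    F=onz(b,319.4,122,z);Rr=onz(b,314.9,172,z);F6=onz(a,315.2,228,z);print(z,"front w7",F,"rear w7",Rr,"front w6",F6,"yaw",np.arctan2(-(F-Rr)[0],(F-Rr)[1]))
p,q=onz(b,276.8,200,.2945),onz(b,277,240,.2945);print("bar",p,q,"yaw",np.arctan2(-(p-q)[0],(p-q)[1]))
def edge(n,f,rows,c0,c1,z,show=True):
    g=cv2.GaussianBlur(cv2.imread(f"pics/{n}.png",0),(3,3),0).astype(float)
    pts=[]
    for r in rows:
        d=np.abs(np.gradient(g[r]));m=c0+np.argmax(d[c0:c1]);pts.append(onz(f,m,r,z)[:2])
    pts=np.array(pts);k=np.polyfit(pts[:,1],pts[:,0],1);res=pts[:,0]-np.polyval(k,pts[:,1]);ok=abs(res)<.003
    k=np.polyfit(pts[ok,1],pts[ok,0],1);print(n,"edge slope yaw",-np.arctan(k[0]),"x at y=.3",np.polyval(k,.3),"in",ok.sum(),len(ok))
edge("w6",a,range(20,210,5),222,240,.04)
edge("wrist5",c,range(130,280,5),195,212,.04)
edge("wrist5",c,range(130,280,5),335,362,.04)
E
python3 g.py
```

```text
0.147 front w7 [0.5482 0.2293 0.147 ] rear w7 [0.5439 0.1861 0.147 ] front w6 [0.5484 0.2313 0.147 ] yaw -0.1010878204532295
0.158 front w7 [0.5468 0.2295 0.158 ] rear w7 [0.5426 0.188  0.158 ] front w6 [0.5471 0.2352 0.158 ] yaw -0.10108782045323073
bar [0.5102 0.1998 0.2945] [0.5094 0.1808 0.2945] yaw -0.04085434118521944
w6 edge slope yaw -0.10219712246033745 x at y=.3 0.46202401538976545 in 30 38
wrist5 edge slope yaw -0.07864846203791036 x at y=.3 0.46394098469574824 in 22 30
wrist5 edge slope yaw -0.08540218886906845 x at y=.3 0.6396834924101548 in 27 30
```

```bash
python3 -c "
from h import *
plan((.5639,.411,.259),(np.pi,0,1.483),7)"
```

```text
7 rows: d [ 3.59  0.57 -0.01] w [-0.    -0.     0.006] |d| 3.64 deg 0.3
```

```bash
python3 -m handwheel '[{"dx":3.59,"dy":0.57,"dz":0,"wx":0,"wy":0,"wz":0.006,"claw":0},{"dx":3.59,"dy":0.57,"dz":0,"wx":0,"wy":0,"wz":0.006,"claw":0},{"dx":3.59,"dy":0.57,"dz":0,"wx":0,"wy":0,"wz":0.006,"claw":0},{"dx":3.59,"dy":0.57,"dz":0,"wx":0,"wy":0,"wz":0.006,"claw":0},{"dx":3.59,"dy":0.57,"dz":0,"wx":0,"wy":0,"wz":0.006,"claw":0},{"dx":3.59,"dy":0.57,"dz":0,"wx":0,"wy":0,"wz":0.006,"claw":0},{"dx":3.59,"dy":0.57,"dz":0,"wx":0,"wy":0,"wz":0.006,"claw":0},{"dx":0,"dy":0,"dz":0,"wx":0,"wy":0,"wz":0,"claw":0}]' 
python3 -m handwheel '[{"dx":0,"dy":0,"dz":3,"wx":0,"wy":0,"wz":0,"claw":0},{"dx":0,"dy":0,"dz":3,"wx":0,"wy":0,"wz":0,"claw":0},{"dx":0,"dy":0,"dz":3,"wx":0,"wy":0,"wz":0,"claw":0},{"dx":0,"dy":0,"dz":0,"wx":0,"wy":0,"wz":0,"claw":0},{"dx":0,"dy":0,"dz":0,"wx":0,"wy":0,"wz":0,"claw":0}]' 
python3 - <<'E'
from h import *
st()
for n in("wrist","scene","top"):
    f=optics.grab_frame(n);cv2.imwrite(f"pics/{n}8.png",f["frame"]);np.savez(n+"8.npz",**{k:f[k] for k in("fovy","cx","cy","R","t")})
a=cv2.imread("pics/wrist8.png")[0:320,170:390]
b=cv2.imread("pics/scene8.png")[195:345,160:300];c=cv2.imread("pics/top8.png")[160:250,120:260]
b=cv2.resize(b,None,fx=2.5,fy=2.5,interpolation=2);c=cv2.resize(c,None,fx=2.5,fy=2.4,interpolation=2);a=cv2.resize(a,None,fx=1.8,fy=1.8,interpolation=2)
o=np.zeros((600,800,3),np.uint8);o[:576,:396]=a;o[:375,400:750]=b;o[380:596,400:750]=c;cv2.imwrite("pics/c8.png",o)
E
```

```text
clock: 15.72
position: [0.5626, 0.4135, 0.2572]
tool_rot: [-3.139, -0.001, 1.486]
force: [-0.4, 0.0, -3.1]
grip_width: 0.0096
finger_force: 59.4
clock: 16.35
position: [0.5645, 0.4101, 0.1696]
tool_rot: [3.141, -0.001, 1.482]
force: [0.0, 0.6, -1.9]
grip_width: 0.0098
finger_force: 59.3
{'clock': 16.35, 'position': [0.5645, 0.4101, 0.1696], 'tool_rot': [3.1409, -0.001, 1.4819], 'force': [0.0284, 0.6175, -1.8615], 'grip_width': 0.0098, 'finger_force': 59.2987} q [-0.34, 0.74, -0.64, 1.39, 0.46, 1.16, -1.13]
```

View pics/c8.png

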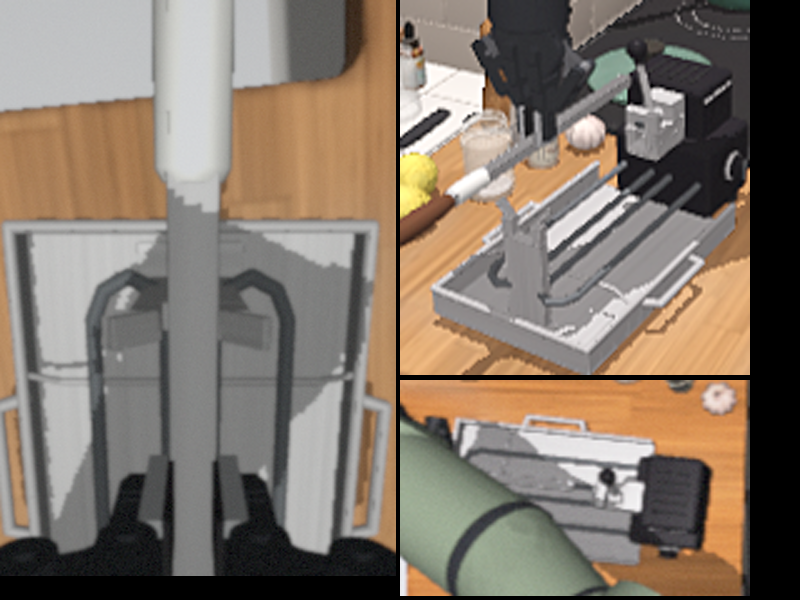

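The spit hangs above the saddle. In the wrist panel the saddle lips reach from 107 to 270 at row 328, with the bar between them at 168–217. The scene panel shows the tip short of the chuck and above it. I'll compute the saddle's offset to the bar.

```bash
python3 - <<'E'
from h import *
np.set_printoptions(precision=4,suppress=True)
f=dict(np.load("wrist8.npz"));P=lambda x,y,z:onz(f,170+x/1.8,y/1.8,z)
p=np.array([.5645,.4101]);ax=lambda y:p[0]+(y-p[1])*np.tan(.0885)
for z in(.140,.148):
    L,Rr=P(107,330,z),P(270,330,z);M=(L+Rr)/2;print(z,L,Rr,"mid",M,"tool line x",ax(M[1]),"chuck line",.548+.088*(M[1]-.23))
u,v=P(165,320,.14),P(222,320,.14);print("inner",u,v,(u+v)/2)
q=P(192.5,430,.206),P(192.5,250,.206);print("bar",q,ax(q[0][1]),ax(q[1][1]))
L=[P(10,240,.04),P(28,500,.04)];R_=[P(377,240,.04),P(358,500,.04)]
for E in(L,R_):print("tray",E,np.arctan2(-(E[0]-E[1])[0],(E[0]-E[1])[1]))
print(P(10,225,.045),P(378,225,.045))
E
```

```text
0.14 [0.5371 0.4441 0.14  ] [0.5955 0.4389 0.14  ] mid [0.5663 0.4415 0.14  ] tool line x 0.5672868147597122 chuck line 0.5666126316920882
0.148 [0.5385 0.4456 0.148 ] [0.5946 0.4406 0.148 ] mid [0.5665 0.4431 0.148 ] tool line x 0.5674299497733961 chuck line 0.5667545862607183
inner [0.5583 0.4459 0.14  ] [0.5786 0.4441 0.14  ] [0.5684 0.445  0.14  ]
bar (array([0.5666, 0.4289, 0.206 ]), array([0.5706, 0.4736, 0.206 ])) 0.5661654778684516 0.5701358468080617
tray [array([0.4768, 0.4763, 0.04  ]), array([0.4608, 0.3286, 0.04  ])] -0.10775534427513458
tray [array([0.6647, 0.4596, 0.04  ]), array([0.6539, 0.3114, 0.04  ])] -0.07236628727023685
[0.4797 0.4836 0.045 ] [0.6636 0.4673 0.045 ]
```

```bash
python3 -m handwheel '[{"dx":0,"dy":-0.08,"dz":2,"wx":0,"wy":0,"wz":0,"claw":0},{"dx":0,"dy":0,"dz":2,"wx":0,"wy":0,"wz":0,"claw":0},{"dx":0,"dy":0,"dz":1.5,"wx":0,"wy":0,"wz":0,"claw":0},{"dx":0,"dy":0,"dz":0.5,"wx":0,"wy":0,"wz":0,"claw":0},{"dx":0,"dy":0,"dz":0.2,"wx":0,"wy":0,"wz":0,"claw":0},{"dx":0,"dy":0,"dz":0,"wx":0,"wy":0,"wz":0,"claw":0}]'
python3 -m handwheel '[{"dx":0,"dy":0,"dz":0.2,"wx":0,"wy":0,"wz":0,"claw":0},{"dx":0,"dy":0,"dz":0.2,"wx":0,"wy":0,"wz":0,"claw":0}]'
python3 -m handwheel '[{"dx":0,"dy":0,"dz":0.2,"wx":0,"wy":0,"wz":0,"claw":0}]'
python3 -m handwheel '[{"dx":0,"dy":0,"dz":0.15,"wx":0,"wy":0,"wz":0,"claw":0}]'
```

```text
clock: 17.25
position: [0.5637, 0.4098, 0.1067]
tool_rot: [3.141, -0.0, 1.482]
force: [-0.8, -0.3, -3.1]
grip_width: 0.0097
finger_force: 59.3
clock: 17.5
position: [0.5636, 0.4096, 0.1025]
tool_rot: [3.141, -0.0, 1.482]
force: [-0.2, 0.1, -3.0]
grip_width: 0.0099
finger_force: 59.3
clock: 17.62
position: [0.5636, 0.4096, 0.1003]
tool_rot: [3.141, -0.0, 1.482]
force: [0.3, -0.6, -2.7]
grip_width: 0.0101
finger_force: 59.3
clock: 17.75
position: [0.5635, 0.4095, 0.0987]
tool_rot: [-3.142, 0.0, 1.482]
force: [-1.0, -1.1, -3.5]
grip_width: 0.0097
finger_force: 59.3
```

```bash
for i in 1; do python3 -m handwheel '[{"dx":0,"dy":0,"dz":0.15,"wx":0,"wy":0,"wz":0,"claw":0},{"dx":0,"dy":0,"dz":0.1,"wx":0,"wy":0,"wz":0,"claw":0}]'
python3 -m handwheel '[{"dx":0,"dy":0,"dz":0.1,"wx":0,"wy":0,"wz":0,"claw":0},{"dx":0,"dy":0,"dz":0.1,"wx":0,"wy":0,"wz":0,"claw":0}]'
python3 -m handwheel '[{"dx":0,"dy":0,"dz":0.1,"wx":0,"wy":0,"wz":0,"claw":0},{"dx":0,"dy":0,"dz":0.1,"wx":0,"wy":0,"wz":0,"claw":0}]'; done
```

```text
clock: 18.0
position: [0.5635, 0.4096, 0.0962]
tool_rot: [-3.142, 0.0, 1.482]
force: [-0.5, -0.2, -2.7]
grip_width: 0.0098
finger_force: 59.3
clock: 18.25
position: [0.5635, 0.4096, 0.0943]
tool_rot: [3.142, -0.0, 1.482]
force: [-0.0, 0.1, -2.5]
grip_width: 0.01
finger_force: 59.3
clock: 18.5
position: [0.5635, 0.4096, 0.0922]
tool_rot: [-3.142, -0.0, 1.482]
force: [0.4, 1.2, -2.5]
grip_width: 0.0098
finger_force: 59.3
```

```bash
for i in 1; do python3 -m handwheel '[{"dx":0,"dy":0,"dz":0.1,"wx":0,"wy":0,"wz":0,"claw":0},{"dx":0,"dy":0,"dz":0,"wx":0,"wy":0,"wz":0,"claw":0}]'
python3 -m handwheel '[{"dx":0,"dy":0,"dz":0.1,"wx":0,"wy":0,"wz":0,"claw":0},{"dx":0,"dy":0,"dz":0,"wx":0,"wy":0,"wz":0,"claw":0}]'
python3 -m handwheel '[{"dx":0,"dy":0,"dz":0.1,"wx":0,"wy":0,"wz":0,"claw":0},{"dx":0,"dy":0,"dz":0,"wx":0,"wy":0,"wz":0,"claw":0}]'; python3 -c "
from h import *
s=monitor.observe();print(s['moment'])"; done
```

```text
clock: 18.75
position: [0.5635, 0.4096, 0.0912]
tool_rot: [-3.141, 0.0, 1.482]
force: [0.5, -0.7, -2.3]
grip_width: 0.0099
finger_force: 59.3
clock: 19.0
position: [0.5635, 0.4095, 0.0902]
tool_rot: [-3.142, 0.0, 1.482]
force: [-1.0, 0.9, -2.6]
grip_width: 0.0098
finger_force: 59.3
clock: 19.25
position: [0.5635, 0.4095, 0.0892]
tool_rot: [-3.141, 0.0, 1.482]
force: [-0.7, 0.2, -3.1]
grip_width: 0.0096
finger_force: 59.3
[0.03461076 0.02223795 0.04434812]
```

```bash
for i in 1; do python3 -m handwheel '[{"dx":0,"dy":0,"dz":0.1,"wx":0,"wy":0,"wz":0,"claw":0},{"dx":0,"dy":0,"dz":0.05,"wx":0,"wy":0,"wz":0,"claw":0}]'
python3 -m handwheel '[{"dx":0,"dy":0,"dz":0.1,"wx":0,"wy":0,"wz":0,"claw":0},{"dx":0,"dy":0,"dz":0.05,"wx":0,"wy":0,"wz":0,"claw":0}]'
python3 -m handwheel '[{"dx":0,"dy":0,"dz":0.1,"wx":0,"wy":0,"wz":0,"claw":0},{"dx":0,"dy":0,"dz":0.05,"wx":0,"wy":0,"wz":0,"claw":0}]'; python3 - <<'E'
from h import *
s=monitor.observe();print(s['moment'])
f=optics.grab_frame("scene");cv2.imwrite("pics/scene9.png",f["frame"])
w=optics.grab_frame("wrist");cv2.imwrite("pics/wrist9.png",w["frame"]);np.savez("wrist9.npz",**{k:w[k] for k in("fovy","cx","cy","R","t")})
b=cv2.resize(f["frame"][200:330,180:290],None,fx=4.4,fy=4.4,interpolation=2);a=cv2.resize(w["frame"][60:320,210:345],None,fx=2.2,fy=2.2,interpolation=2)
o=np.zeros((600,800,3),np.uint8);o[:b.shape[0],:b.shape[1]]=b;o[:a.shape[0],490:490+a.shape[1]]=a;cv2.imwrite("pics/c9.png",o)
E
done
```

```text
clock: 19.5
position: [0.5635, 0.4096, 0.0877]
tool_rot: [-3.142, -0.0, 1.482]
force: [0.4, -0.8, -3.1]
grip_width: 0.0097
finger_force: 59.3
clock: 19.75
position: [0.5635, 0.4096, 0.0862]
tool_rot: [-3.142, 0.0, 1.482]
force: [-0.1, -0.3, -3.7]
grip_width: 0.0097
finger_force: 59.3
clock: 20.0
position: [0.5635, 0.4095, 0.0847]
tool_rot: [-3.142, 0.0, 1.482]
force: [-0.0, -0.0, -3.3]
grip_width: 0.0099
finger_force: 59.3
[ 0.02462156 -0.00869742  0.01743758]
```

View pics/c9.png

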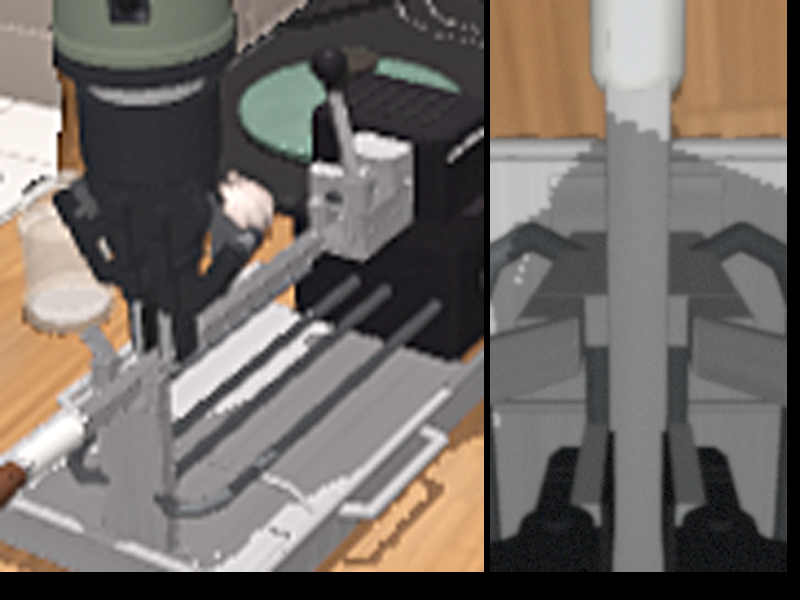

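Scene panel: the bar sits in the saddle notch near (160,360), its tip is near (335,235), and the dark spot on the chuck is at (332,200). The wrist panel shows the bar centred between the lips. I'll compare with projections.

```bash
python3 - <<'E'
from h import *
np.set_printoptions(precision=4,suppress=True)
f=dict(np.load("scene8.npz"));w=dict(np.load("wrist9.npz"))
D=lambda X:((np.array(proj(f,X))-[180,200])*4.4).round(0)
print("mouth pred",D((.548,.2345,.127)),"z.15",D((.548,.2345,.15)),"funnel front",D((.5487,.2425,.127)))
for dz in(.03,.035,.04): print("tip",dz,D((.5635-.162*.0885,.4096-.162,.0847+dz)),"bar at saddle",D((.5664,.442,.0847+dz)))
print("saddle bottom",D((.5664,.442,.1175)),"lip front top",D((.5664-.0275,.444,.151)),"lip back top",D((.594,.4395,.151)))
print("knob",D((.564,.2097,.214)),"garlic top",D((.717,.081,.05)),"chuck top front L corner",D((.528,.2362,.158)),D((.568,.2327,.158)))
E
```

```text
mouth pred [333. 208.] z.15 [332. 176.] funnel front [326. 213.]
tip 0.03 [322. 234.] bar at saddle [127. 387.]
tip 0.035 [321. 227.] bar at saddle [126. 379.]
tip 0.04 [321. 220.] bar at saddle [125. 371.]
saddle bottom [126. 382.] lip front top [164. 343.] lip back top [ 82. 316.]
knob [325.  63.] garlic top [229. 163.] chuck top front L corner [359. 172.] [305. 157.]
```

```bash
for i in 1; do python3 -m handwheel '[{"dx":0,"dy":0,"dz":0.1,"wx":0,"wy":0,"wz":0,"claw":0},{"dx":0,"dy":0,"dz":0,"wx":0,"wy":0,"wz":0,"claw":0}]'
python3 -m handwheel '[{"dx":0,"dy":0,"dz":0.1,"wx":0,"wy":0,"wz":0,"claw":0},{"dx":0,"dy":0,"dz":0,"wx":0,"wy":0,"wz":0,"claw":0}]'
python3 -m handwheel '[{"dx":0,"dy":0,"dz":0.1,"wx":0,"wy":0,"wz":0,"claw":0},{"dx":0,"dy":0,"dz":0,"wx":0,"wy":0,"wz":0,"claw":0}]'; python3 - <<'E'
from h import *
s=monitor.observe();print(s['moment'])
E
done
```

```text
clock: 20.35
position: [0.5636, 0.4096, 0.084]
tool_rot: [3.141, -0.0, 1.482]
force: [-0.2, -1.4, 0.2]
grip_width: 0.0096
finger_force: 59.7
clock: 20.6
position: [0.5637, 0.4095, 0.0834]
tool_rot: [3.141, -0.0, 1.482]
force: [-3.1, -4.4, 7.3]
grip_width: 0.0096
finger_force: 60.6
clock: 20.85
position: [0.5638, 0.4094, 0.0829]
tool_rot: [3.141, 0.0, 1.481]
force: [-4.3, -6.0, 13.6]
grip_width: 0.0098
finger_force: 61.4
[-1.05641028  0.94961378  0.105011  ]
```

```bash
python3 -m handwheel '[{"dx":0,"dy":0,"dz":-0.4,"wx":0,"wy":0,"wz":0,"claw":0},{"dx":0,"dy":0,"dz":-0.32,"wx":0,"wy":0,"wz":0,"claw":0},{"dx":0,"dy":0,"dz":0,"wx":0,"wy":0,"wz":0,"claw":0}]'
python3 -m handwheel '[{"dx":-0.4,"dy":0,"dz":0,"wx":0,"wy":0,"wz":0,"claw":0},{"dx":-0.3,"dy":0,"dz":0,"wx":0,"wy":0,"wz":0,"claw":0}]'
python3 -m handwheel '[{"dx":-0.2,"dy":0,"dz":0,"wx":0,"wy":0,"wz":0,"claw":0},{"dx":-0.2,"dy":0,"dz":0,"wx":0,"wy":0,"wz":0,"claw":0}]'
python3 -m handwheel '[{"dx":-0.2,"dy":0,"dz":0,"wx":0,"wy":0,"wz":0,"claw":0},{"dx":-0.2,"dy":0,"dz":0,"wx":0,"wy":0,"wz":0,"claw":0}]'
```

```text
clock: 21.22
position: [0.5636, 0.4096, 0.0891]
tool_rot: [3.142, -0.0, 1.482]
force: [0.4, -0.6, -3.5]
grip_width: 0.0098
finger_force: 59.3
clock: 21.48
position: [0.5629, 0.4021, 0.0888]
tool_rot: [-3.141, 0.0, 1.482]
force: [1.1, -0.9, -3.2]
grip_width: 0.01
finger_force: 59.3
clock: 21.72
position: [0.5626, 0.3984, 0.089]
tool_rot: [-3.142, -0.0, 1.482]
force: [-0.9, 1.3, -2.6]
grip_width: 0.0094
finger_force: 59.3
clock: 21.98
position: [0.5622, 0.3945, 0.089]
tool_rot: [-3.142, -0.0, 1.482]
force: [-0.1, 0.4, -4.1]
grip_width: 0.0098
finger_force: 59.3
```

```bash
python3 -m handwheel '[{"dx":-0.2,"dy":0,"dz":0,"wx":0,"wy":0,"wz":0,"claw":0},{"dx":-0.2,"dy":0,"dz":0,"wx":0,"wy":0,"wz":0,"claw":0}]'
python3 -m handwheel '[{"dx":-0.2,"dy":0,"dz":0,"wx":0,"wy":0,"wz":0,"claw":0},{"dx":-0.2,"dy":0,"dz":0,"wx":0,"wy":0,"wz":0,"claw":0}]'
python3 -m handwheel '[{"dx":-0.2,"dy":0,"dz":0,"wx":0,"wy":0,"wz":0,"claw":0},{"dx":-0.2,"dy":0,"dz":0,"wx":0,"wy":0,"wz":0,"claw":0}]'
python3 -m handwheel '[{"dx":-0.2,"dy":0,"dz":0,"wx":0,"wy":0,"wz":0,"claw":0},{"dx":-0.2,"dy":0,"dz":0,"wx":0,"wy":0,"wz":0,"claw":0}]'
```

```text
clock: 22.22
position: [0.5618, 0.3905, 0.089]
tool_rot: [3.142, -0.0, 1.482]
force: [0.8, 1.0, -2.9]
grip_width: 0.0097
finger_force: 59.3
clock: 22.48
position: [0.5615, 0.3865, 0.089]
tool_rot: [3.142, 0.0, 1.482]
force: [0.3, -0.9, -2.4]
grip_width: 0.01
finger_force: 59.3
clock: 22.72
position: [0.5611, 0.3825, 0.089]
tool_rot: [3.142, -0.0, 1.482]
force: [0.3, 0.3, -3.5]
grip_width: 0.0099
finger_force: 59.3
clock: 22.98
position: [0.5608, 0.3786, 0.089]
tool_rot: [-3.142, -0.0, 1.482]
force: [-0.2, 0.3, -2.6]
grip_width: 0.0096
finger_force: 59.3
```

```bash
python3 -m handwheel '[{"dx":-0.2,"dy":0,"dz":0,"wx":0,"wy":0,"wz":0,"claw":0},{"dx":-0.2,"dy":0,"dz":0,"wx":0,"wy":0,"wz":0,"claw":0}]'
python3 -m handwheel '[{"dx":-0.2,"dy":0,"dz":0,"wx":0,"wy":0,"wz":0,"claw":0},{"dx":-0.2,"dy":0,"dz":0,"wx":0,"wy":0,"wz":0,"claw":0}]'
python3 -m handwheel '[{"dx":-0.2,"dy":0,"dz":0,"wx":0,"wy":0,"wz":0,"claw":0},{"dx":-0.2,"dy":0,"dz":0,"wx":0,"wy":0,"wz":0,"claw":0}]'
python3 -m handwheel '[{"dx":-0.2,"dy":0,"dz":0,"wx":0,"wy":0,"wz":0,"claw":0},{"dx":-0.1,"dy":0,"dz":0,"wx":0,"wy":0,"wz":0,"claw":0}]'
```

```text
clock: 23.22
position: [0.5604, 0.3746, 0.089]
tool_rot: [-3.142, 0.0, 1.482]
force: [0.1, -0.6, -3.7]
grip_width: 0.0095
finger_force: 59.3
clock: 23.48
position: [0.56, 0.3706, 0.089]
tool_rot: [-3.142, 0.0, 1.482]
force: [-0.8, 0.1, -3.5]
grip_width: 0.0098
finger_force: 59.3
clock: 23.72
position: [0.5597, 0.3666, 0.089]
tool_rot: [3.142, -0.0, 1.482]
force: [-0.2, -0.4, -3.4]
grip_width: 0.0101
finger_force: 59.3
clock: 23.98
position: [0.5594, 0.3636, 0.089]
tool_rot: [-3.142, 0.0, 1.482]
force: [0.2, 0.1, -3.6]
grip_width: 0.0096
finger_force: 59.3
```

```bash
cat > free.py <<'E'
import sys,numpy as np
from workcell import monitor
s=monitor.observe();sys.exit(1 if abs(s["force"][1])>3 or abs(s["force"][0])>5 else 0)
E
python3 -m handwheel '[{"dx":-0.15,"dy":0,"dz":0,"wx":0,"wy":0,"wz":0,"claw":0},{"dx":-0.15,"dy":0,"dz":0,"wx":0,"wy":0,"wz":0,"claw":0}]' >/dev/null
python3 free.py && python3 -m handwheel '[{"dx":-0.1,"dy":0,"dz":0,"wx":0,"wy":0,"wz":0,"claw":0}]' >/dev/null
python3 free.py && python3 -m handwheel '[{"dx":-0.1,"dy":0,"dz":0,"wx":0,"wy":0,"wz":0,"claw":0}]' >/dev/null
python3 free.py && python3 -m handwheel '[{"dx":-0.1,"dy":0,"dz":0,"wx":0,"wy":0,"wz":0,"claw":0}]' >/dev/null
python3 free.py && python3 -m handwheel '[{"dx":-0.1,"dy":0,"dz":0,"wx":0,"wy":0,"wz":0,"claw":0}]' >/dev/null
python3 free.py && python3 -m handwheel '[{"dx":-0.1,"dy":0,"dz":0,"wx":0,"wy":0,"wz":0,"claw":0}]' >/dev/null
python3 free.py && python3 -m handwheel '[{"dx":-0.1,"dy":0,"dz":0,"wx":0,"wy":0,"wz":0,"claw":0}]' >/dev/null
python3 free.py && python3 -m handwheel '[{"dx":-0.1,"dy":0,"dz":0,"wx":0,"wy":0,"wz":0,"claw":0}]' >/dev/null
python3 free.py && python3 -m handwheel '[{"dx":-0.1,"dy":0,"dz":0,"wx":0,"wy":0,"wz":0,"claw":0}]' >/dev/null
python3 -c "
from h import *
st()"
```

```text
{'clock': 25.225, 'position': [0.5585, 0.3527, 0.089], 'tool_rot': [3.1416, -0.0, 1.4818], 'force': [-0.6255, -0.1538, -3.2003], 'grip_width': 0.0098, 'finger_force': 59.3492} q [-0.27, 0.77, -0.62, 1.57, 0.51, 0.97, -1.14]
```

```bash

python3 free.py && python3 -m handwheel '[{"dx":-0.1,"dy":0,"dz":0,"wx":0,"wy":0,"wz":0,"claw":0}]' >/dev/null
python3 free.py && python3 -m handwheel '[{"dx":-0.1,"dy":0,"dz":0,"wx":0,"wy":0,"wz":0,"claw":0}]' >/dev/null
python3 free.py && python3 -m handwheel '[{"dx":-0.1,"dy":0,"dz":0,"wx":0,"wy":0,"wz":0,"claw":0}]' >/dev/null
python3 free.py && python3 -m handwheel '[{"dx":-0.1,"dy":0,"dz":0,"wx":0,"wy":0,"wz":0,"claw":0}]' >/dev/null
python3 free.py && python3 -m handwheel '[{"dx":-0.1,"dy":0,"dz":0,"wx":0,"wy":0,"wz":0,"claw":0}]' >/dev/null
python3 free.py && python3 -m handwheel '[{"dx":-0.1,"dy":0,"dz":0,"wx":0,"wy":0,"wz":0,"claw":0}]' >/dev/null
python3 free.py && python3 -m handwheel '[{"dx":-0.1,"dy":0,"dz":0,"wx":0,"wy":0,"wz":0,"claw":0}]' >/dev/null
python3 free.py && python3 -m handwheel '[{"dx":-0.1,"dy":0,"dz":0,"wx":0,"wy":0,"wz":0,"claw":0}]' >/dev/null
python3 -c "
from h import *
st()"
```

```text
{'clock': 26.225, 'position': [0.5577, 0.3448, 0.089], 'tool_rot': [-3.1416, -0.0, 1.4818], 'force': [0.5864, -0.8074, -3.6], 'grip_width': 0.0094, 'finger_force': 59.3483} q [-0.26, 0.76, -0.62, 1.58, 0.51, 0.96, -1.13]
```

```bash

python3 free.py && python3 -m handwheel '[{"dx":-0.1,"dy":0,"dz":0,"wx":0,"wy":0,"wz":0,"claw":0}]' >/dev/null
python3 free.py && python3 -m handwheel '[{"dx":-0.1,"dy":0,"dz":0,"wx":0,"wy":0,"wz":0,"claw":0}]' >/dev/null
python3 free.py && python3 -m handwheel '[{"dx":-0.1,"dy":0,"dz":0,"wx":0,"wy":0,"wz":0,"claw":0}]' >/dev/null
python3 free.py && python3 -m handwheel '[{"dx":-0.1,"dy":0,"dz":0,"wx":0,"wy":0,"wz":0,"claw":0}]' >/dev/null
python3 free.py && python3 -m handwheel '[{"dx":-0.1,"dy":0,"dz":0,"wx":0,"wy":0,"wz":0,"claw":0}]' >/dev/null
python3 free.py && python3 -m handwheel '[{"dx":-0.1,"dy":0,"dz":0,"wx":0,"wy":0,"wz":0,"claw":0}]' >/dev/null
python3 free.py && python3 -m handwheel '[{"dx":-0.1,"dy":0,"dz":0,"wx":0,"wy":0,"wz":0,"claw":0}]' >/dev/null
python3 free.py && python3 -m handwheel '[{"dx":-0.1,"dy":0,"dz":0,"wx":0,"wy":0,"wz":0,"claw":0}]' >/dev/null
python3 -c "
from h import *
st()"
```

```text
{'clock': 26.475, 'position': [0.5576, 0.3428, 0.089], 'tool_rot': [3.1416, -0.0001, 1.4817], 'force': [-0.376, 4.097, -2.8751], 'grip_width': 0.0098, 'finger_force': 59.3427} q [-0.25, 0.76, -0.62, 1.58, 0.51, 0.96, -1.13]
```

```bash
python3 -m handwheel '[{"dx":-0.06,"dy":0,"dz":0,"wx":0,"wy":0,"wz":0,"claw":0},{"dx":0,"dy":0,"dz":0,"wx":0,"wy":0,"wz":0,"claw":0}]'
```

```text
clock: 26.72
position: [0.5575, 0.3428, 0.0892]
tool_rot: [3.141, -0.001, 1.482]
force: [0.5, 4.9, -2.2]
grip_width: 0.0097
finger_force: 59.3
```

```bash
python3 -m handwheel '[{"dx":0,"dy":0,"dz":0.07,"wx":0,"wy":0,"wz":0,"claw":0},{"dx":0,"dy":0,"dz":0.06,"wx":0,"wy":0,"wz":0,"claw":0}]'
python3 -m handwheel '[{"dx":0,"dy":0,"dz":0,"wx":0,"wy":0,"wz":0,"claw":18},{"dx":0,"dy":0,"dz":0,"wx":0,"wy":0,"wz":0,"claw":30},{"dx":0,"dy":0,"dz":0,"wx":0,"wy":0,"wz":0,"claw":40},{"dx":0,"dy":0,"dz":0,"wx":0,"wy":0,"wz":0,"claw":40}]'
python3 -m handwheel '[{"dx":0,"dy":0,"dz":-1,"wx":0,"wy":0,"wz":0,"claw":40},{"dx":0,"dy":0,"dz":-3,"wx":0,"wy":0,"wz":0,"claw":40},{"dx":0,"dy":0,"dz":-4,"wx":0,"wy":0,"wz":0,"claw":40},{"dx":0,"dy":0,"dz":-4,"wx":0,"wy":0,"wz":0,"claw":40},{"dx":0,"dy":0,"dz":-4,"wx":0,"wy":0,"wz":0,"claw":40},{"dx":0,"dy":0,"dz":-2,"wx":0,"wy":0,"wz":0,"claw":40}]'
```

```text
clock: 26.98
position: [0.5575, 0.3428, 0.0878]
tool_rot: [3.141, -0.001, 1.482]
force: [-0.6, 5.4, -2.0]
grip_width: 0.0098
finger_force: 59.4
clock: 27.48
position: [0.5575, 0.3421, 0.0877]
tool_rot: [3.142, 0.0, 1.482]
force: [0.1, 0.1, 0.3]
grip_width: 0.0342
finger_force: 0.0
clock: 28.22
position: [0.5578, 0.3427, 0.2709]
tool_rot: [3.139, -0.002, 1.482]
force: [0.8, 0.2, -0.3]
grip_width: 0.0342
finger_force: 0.0
```

```bash
python3 - <<'E'
from h import *
np.set_printoptions(precision=4,suppress=True)
t=dict(np.load("top8.npz"));s=dict(np.load("scene8.npz"));b=dict(np.load("w7.npz"))
def dark(n,c,r):
    g=cv2.imread(f"pics/{n}.png",0);x0,y0=int(c[0]-r),int(c[1]-r);p=g[y0:y0+2*r+1,x0:x0+2*r+1];m=(p<60);cc=cv2.connectedComponentsWithStats(m.astype(np.uint8))
    i=1+np.argmax(cc[2][1:,4]);return cc[3][i]+[x0,y0],cc[2][i].tolist()
print(dark("top8",(203,200),6),dark("scene9",(255,215),7),dark("w7",(356,152),22))
rt=ray(t,202.8,200.4);rs=ray(s,255,215.5);rb=ray(b,190+(652-398)/1.53,20+252/1.9)
for n,c in(("ts",(rt,rs)),("tsb",(rt,rs,rb)),("sb",(rs,rb)),("tb",(rt,rb))):print(n,*tri(*c))
plan((.564,.2095,.271),(np.pi,0,3.053),12)
E
```

```text
(array([202.44, 199.88]), [3, 3, 5, 7, 25]) (array([255.4726, 214.1233]), [0, 0, 15, 15, 146]) (array([354.3884, 155.8033]), [2, 6, 39, 39, 1169])
ts [0.5615 0.2094 0.2107] [np.float64(0.0003530891243505188), np.float64(0.00035308912435057834)]
tsb [0.5627 0.2092 0.2109] [np.float64(0.0009608158141761921), np.float64(0.0014282468467370455), np.float64(0.0022389299575841255)]
sb [0.5635 0.2085 0.2102] [np.float64(0.001747668644088551), np.float64(0.0017476686440885823)]
tb [0.5626 0.2092 0.2157] [np.float64(0.0013644536692659938), np.float64(0.0013644536692660031)]
12 rows: d [-1.03 -0.68 -0.  ] w [ 0.     0.    -0.131] |d| 1.23 deg 7.5
```

```bash
python3 -m handwheel '[{"dx":-1.03,"dy":-0.68,"dz":0,"wx":0,"wy":0,"wz":-0.131,"claw":70},{"dx":-1.03,"dy":-0.68,"dz":0,"wx":0,"wy":0,"wz":-0.131,"claw":70},{"dx":-1.03,"dy":-0.68,"dz":0,"wx":0,"wy":0,"wz":-0.131,"claw":70},{"dx":-1.03,"dy":-0.68,"dz":0,"wx":0,"wy":0,"wz":-0.131,"claw":70},{"dx":-1.03,"dy":-0.68,"dz":0,"wx":0,"wy":0,"wz":-0.131,"claw":70},{"dx":-1.03,"dy":-0.68,"dz":0,"wx":0,"wy":0,"wz":-0.131,"claw":70}]'
python3 -m handwheel '[{"dx":-1.03,"dy":-0.68,"dz":0,"wx":0,"wy":0,"wz":-0.131,"claw":70},{"dx":-1.03,"dy":-0.68,"dz":0,"wx":0,"wy":0,"wz":-0.131,"claw":70},{"dx":-1.03,"dy":-0.68,"dz":0,"wx":0,"wy":0,"wz":-0.131,"claw":70},{"dx":-1.03,"dy":-0.68,"dz":0,"wx":0,"wy":0,"wz":-0.131,"claw":70},{"dx":-1.03,"dy":-0.68,"dz":0,"wx":0,"wy":0,"wz":-0.131,"claw":70},{"dx":-1.03,"dy":-0.68,"dz":0,"wx":0,"wy":0,"wz":-0.131,"claw":70},{"dx":0,"dy":0,"dz":0,"wx":0,"wy":0,"wz":0,"claw":70},{"dx":0,"dy":0,"dz":0,"wx":0,"wy":0,"wz":0,"claw":70}]'
python3 - <<'E'
from h import *
np.set_printoptions(precision=4,suppress=True)
st()
w=optics.grab_frame("wrist");s=optics.grab_frame("scene");cv2.imwrite("pics/w10.png",w["frame"]);np.savez("w10.npz",**{k:w[k] for k in("fovy","cx","cy","R","t")})
a=cv2.resize(w["frame"],(560,420));b=cv2.resize(s["frame"][200:330,180:290],None,fx=2.1,fy=2.1,interpolation=2)
c=cv2.resize(s["frame"][215:270,225:280],None,fx=4.2,fy=4.2,interpolation=2)
o=np.zeros((600,800,3),np.uint8);o[:420,:560]=a;o[:b.shape[0],565:565+b.shape[1]]=b;o[290:290+c.shape[0],565:565+c.shape[1]]=c;cv2.imwrite("pics/c10.png",o)
for z in(.214,.221):print(proj(w,(.5625,.209,z)))
E
```

```text
clock: 28.98
position: [0.5329, 0.2739, 0.2685]
tool_rot: [3.141, 0.0, 2.272]
force: [0.0, 0.3, -0.1]
grip_width: 0.0598
finger_force: 0.0
clock: 29.98
position: [0.5635, 0.2095, 0.2681]
tool_rot: [3.141, 0.0, 3.051]
force: [-0.0, 0.5, -0.1]
grip_width: 0.0599
finger_force: 0.0
{'clock': 29.975, 'position': [0.5635, 0.2095, 0.2681], 'tool_rot': [3.1414, 0.0002, 3.0512], 'force': [-0.0415, 0.4962, -0.0905], 'grip_width': 0.0599, 'finger_force': 0.0} q [0.23, 0.61, -1.07, 1.55, 0.55, 1.31, 0.57]
(np.float64(275.6000787412426), np.float64(215.9097710809393))
(np.float64(275.5719765105278), np.float64(218.79684913526006))
```

View pics/c10.png

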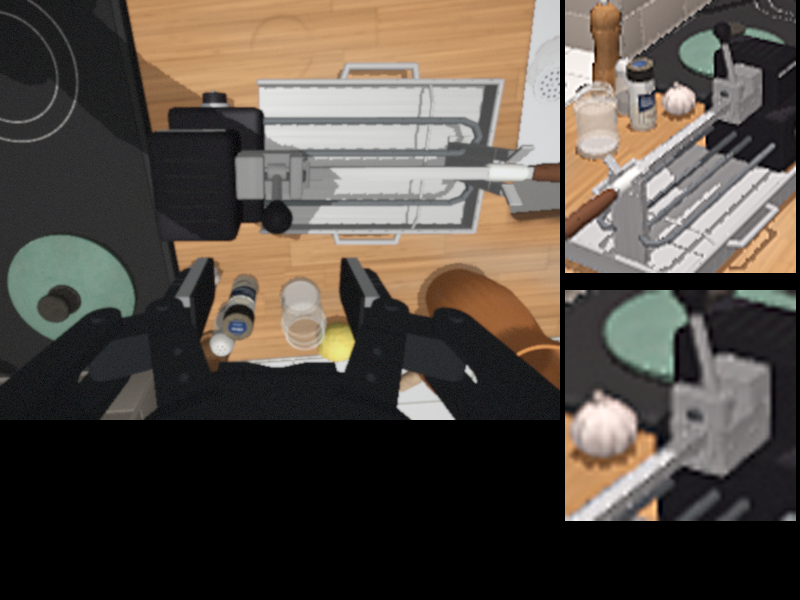

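The spit sits in the chuck and its collar lies in the saddle (500,172). The knob is at (277,217), as predicted (276,217). I'll descend and pinch it.

```bash
python3 -m handwheel '[{"dx":0,"dy":0,"dz":2.5,"wx":0,"wy":0,"wz":0,"claw":70},{"dx":0,"dy":0,"dz":2.5,"wx":0,"wy":0,"wz":0,"claw":70},{"dx":0,"dy":0,"dz":2,"wx":0,"wy":0,"wz":0,"claw":65},{"dx":0,"dy":0,"dz":1,"wx":0,"wy":0,"wz":0,"claw":55},{"dx":0,"dy":0,"dz":0.9,"wx":0,"wy":0,"wz":0,"claw":50}]' 25
python3 -m handwheel '[{"dx":0,"dy":0,"dz":0,"wx":0,"wy":0,"wz":0,"claw":30},{"dx":0,"dy":0,"dz":0,"wx":0,"wy":0,"wz":0,"claw":0},{"dx":0,"dy":0,"dz":0,"wx":0,"wy":0,"wz":0,"claw":0},{"dx":0,"dy":0,"dz":0,"wx":0,"wy":0,"wz":0,"claw":0}]' 25
```

```text
clock: 30.7
position: [0.564, 0.2093, 0.1786]
tool_rot: [3.141, 0.0, 3.054]
force: [1.1, 0.1, 0.1]
grip_width: 0.0426
finger_force: 0.0
clock: 31.2
position: [0.564, 0.2091, 0.179]
tool_rot: [3.141, 0.0, 3.054]
force: [-0.8, 0.1, -1.4]
grip_width: 0.0222
finger_force: 24.9
```

```bash
python3 -m handwheel '[{"dx":0.79,"dy":0,"dz":-0.13,"wx":0,"wy":0,"wz":0,"claw":0},{"dx":0.8,"dy":0,"dz":-0.06,"wx":0,"wy":0,"wz":0,"claw":0},{"dx":0.8,"dy":0,"dz":0.03,"wx":0,"wy":0,"wz":0,"claw":0},{"dx":0.79,"dy":0,"dz":0.1,"wx":0,"wy":0,"wz":0,"claw":0}]'
python3 -m handwheel '[{"dx":0.78,"dy":0,"dz":0.18,"wx":0,"wy":0,"wz":0,"claw":0},{"dx":0.76,"dy":0,"dz":0.26,"wx":0,"wy":0,"wz":0,"claw":0},{"dx":0.72,"dy":0,"dz":0.33,"wx":0,"wy":0,"wz":0,"claw":0},{"dx":0.69,"dy":0,"dz":0.41,"wx":0,"wy":0,"wz":0,"claw":0}]'
```

```text
clock: 31.7
position: [0.5318, 0.2119, 0.1796]
tool_rot: [3.141, 0.001, 3.054]
force: [3.1, -0.4, 2.9]
grip_width: 0.0216
finger_force: 25.5
clock: 32.2
position: [0.502, 0.2147, 0.1678]
tool_rot: [3.141, 0.0, 3.054]
force: [-2.0, -0.5, 10.5]
grip_width: 0.0219
finger_force: 27.3
```

```bash
python3 -m handwheel '[{"dx":0.65,"dy":0,"dz":0.47,"wx":0,"wy":0,"wz":0,"claw":0},{"dx":0.6,"dy":0,"dz":0.53,"wx":0,"wy":0,"wz":0,"claw":0}]' 30
python3 -m handwheel '[{"dx":0.53,"dy":0,"dz":0.59,"wx":0,"wy":0,"wz":0,"claw":0},{"dx":0.48,"dy":0,"dz":0.64,"wx":0,"wy":0,"wz":0,"claw":0}]'
python3 -m handwheel '[{"dx":0.41,"dy":0,"dz":0.68,"wx":0,"wy":0,"wz":0,"claw":0},{"dx":0.35,"dy":0,"dz":0.73,"wx":0,"wy":0,"wz":0,"claw":0}]'
```

```text
clock: 32.45
position: [0.4894, 0.2158, 0.1578]
tool_rot: [-3.142, -0.0, 3.054]
force: [-2.0, -0.2, 11.3]
grip_width: 0.0219
finger_force: 29.6
clock: 32.7
position: [0.4793, 0.2167, 0.1455]
tool_rot: [-3.142, -0.0, 3.054]
force: [-4.3, 0.6, 13.3]
grip_width: 0.0217
finger_force: 31.5
clock: 32.95
position: [0.4716, 0.2173, 0.1312]
tool_rot: [-3.141, -0.001, 3.054]
force: [-1.6, -0.6, 8.5]
grip_width: 0.022
finger_force: 33.3
```

```bash
python3 -m handwheel '[{"dx":0.25,"dy":0,"dz":0.77,"wx":0,"wy":0,"wz":0,"claw":0},{"dx":0.2,"dy":0,"dz":0.8,"wx":0,"wy":0,"wz":0,"claw":0}]'
python3 -m handwheel '[{"dx":0.05,"dy":0,"dz":0.2,"wx":0,"wy":0,"wz":0,"claw":0}]'
python3 -m handwheel '[{"dx":0,"dy":0,"dz":0.1,"wx":0,"wy":0,"wz":0,"claw":0}]'
```

```text
clock: 33.2
position: [0.4671, 0.2177, 0.1154]
tool_rot: [-3.141, -0.001, 3.054]
force: [-5.5, -0.2, 8.9]
grip_width: 0.0216
finger_force: 34.7
clock: 33.33
position: [0.4666, 0.2177, 0.1132]
tool_rot: [-3.141, -0.001, 3.054]
force: [-3.1, 0.5, 7.8]
grip_width: 0.0219
finger_force: 34.9
clock: 33.45
position: [0.4664, 0.2177, 0.1123]
tool_rot: [-3.141, -0.001, 3.054]
force: [-6.0, -0.3, 7.3]
grip_width: 0.0219
finger_force: 34.8
```

```bash
python3 -m handwheel '[{"dx":0.03,"dy":0,"dz":0.15,"wx":0,"wy":0,"wz":0,"claw":0},{"dx":0.02,"dy":0,"dz":0,"wx":0,"wy":0,"wz":0,"claw":0}]'
python3 -m handwheel '[{"dx":0,"dy":0,"dz":0.15,"wx":0,"wy":0,"wz":0,"claw":0},{"dx":0,"dy":0,"dz":0,"wx":0,"wy":0,"wz":0,"claw":0}]'
```

```text
clock: 33.7
position: [0.4662, 0.2176, 0.1109]
tool_rot: [-3.141, -0.001, 3.054]
force: [-2.6, 0.6, 4.2]
grip_width: 0.0216
finger_force: 34.9
clock: 33.95
position: [0.4661, 0.2176, 0.1094]
tool_rot: [-3.141, -0.001, 3.054]
force: [-3.3, -0.1, 5.9]
grip_width: 0.0217
finger_force: 35.0
```

```bash
python3 -m handwheel '[{"dx":0,"dy":0,"dz":0.15,"wx":0,"wy":0,"wz":0,"claw":0},{"dx":0,"dy":0,"dz":0.1,"wx":0,"wy":0,"wz":0,"claw":0}]'
python3 -m handwheel '[{"dx":0,"dy":0,"dz":0.15,"wx":0,"wy":0,"wz":0,"claw":0},{"dx":0,"dy":0,"dz":0.1,"wx":0,"wy":0,"wz":0,"claw":0}]'
python3 - <<'E'
from h import *
t=optics.grab_frame("scene");cv2.imwrite("pics/scene11.png",t["frame"])
E
```

```text
clock: 34.2
position: [0.4659, 0.2176, 0.1069]
tool_rot: [-3.141, -0.001, 3.054]
force: [-7.0, 0.4, 8.1]
grip_width: 0.0217
finger_force: 35.3
clock: 34.45
position: [0.4657, 0.2176, 0.1043]
tool_rot: [-3.141, -0.002, 3.054]
force: [-7.6, 1.6, 7.8]
grip_width: 0.0216
finger_force: 35.4
```

```bash
python3 -m handwheel '[{"dx":0,"dy":0,"dz":-0.3,"wx":0,"wy":0,"wz":0,"claw":36},{"dx":0,"dy":0,"dz":0,"wx":0,"wy":0,"wz":0,"claw":36},{"dx":0,"dy":0,"dz":0,"wx":0,"wy":0,"wz":0,"claw":36}]'
python3 -m handwheel '[{"dx":0,"dy":0,"dz":-1,"wx":0,"wy":0,"wz":0,"claw":36},{"dx":0,"dy":0,"dz":-2,"wx":0,"wy":0,"wz":0,"claw":36},{"dx":0,"dy":0,"dz":-3,"wx":0,"wy":0,"wz":0,"claw":36},{"dx":0,"dy":0,"dz":0,"wx":0,"wy":0,"wz":0,"claw":0},{"dx":0,"dy":0,"dz":0,"wx":0,"wy":0,"wz":0,"claw":0},{"dx":0,"dy":0,"dz":0,"wx":0,"wy":0,"wz":0,"claw":0}]'
python3 - <<'E'
from h import *
st()
s=optics.grab_frame("scene");t=optics.grab_frame("top")
for n in("scene","top"):
    for k in("lever","lever_knob"):
        print(n,k,[(round(float(r["p"]),2),r["rect"]) for r in optics.masks_of(k,n)[:3]])
for q in(1.3,1.5,1.66):
    ph=.262-q;u=np.array([np.cos(-.088),np.sin(-.088)]);xy=np.array([.5459,.2106])+.08*np.sin(ph)*u
    print(q,xy,.143+.08*np.cos(ph),[np.round(proj(f,(*xy,.143+.08*np.cos(ph))),1) for f in(s,t)])
E
```

```text
clock: 34.88
position: [0.4672, 0.2174, 0.1074]
tool_rot: [-3.142, -0.0, 3.054]
force: [0.0, -0.4, -1.0]
grip_width: 0.0308
finger_force: 0.0
clock: 35.62
position: [0.467, 0.2173, 0.1671]
tool_rot: [-3.141, -0.001, 3.054]
force: [0.6, 0.2, -0.2]
grip_width: 0.0002
finger_force: 0.0
{'clock': 35.625, 'position': [0.467, 0.2173, 0.1671], 'tool_rot': [-3.1413, -0.0006, 3.0538], 'force': [0.5956, 0.2175, -0.2263], 'grip_width': 0.0002, 'finger_force': 0.0} q [0.21, 0.59, -1.07, 1.89, 0.61, 1.03, 0.37]
scene lever [(0.39, [185.8, 240.1, 21.0, 37.2]), (0.16, [175.5, 216.6, 123.4, 130.6])]
scene lever_knob []
top lever [(0.55, [204.3, 206.7, 7.7, 13.6])]
top lever_knob [(0.45, [203.5, 206.3, 7.6, 14.5])]
1.3 [0.47725545 0.21665636] 0.1836355241677773 [array([281.6, 231.2]), array([201.1, 226.9])]
1.5 [0.47058197 0.21724515] 0.16913497612674222 [array([283.7, 236.6]), array([201.6, 229. ])]
1.66 [0.46739632 0.21752621] 0.15675501608896902 [array([284.7, 240.9]), array([202.2, 230.1])]
```

```bash
python3 -m handwheel '[{"dx":0,"dy":0,"dz":0.8,"wx":0,"wy":0,"wz":0,"claw":0},{"dx":0,"dy":0,"dz":0.6,"wx":0,"wy":0,"wz":0,"claw":0}]'
python3 -m handwheel '[{"dx":0,"dy":0,"dz":0.4,"wx":0,"wy":0,"wz":0,"claw":0},{"dx":0,"dy":0,"dz":0.3,"wx":0,"wy":0,"wz":0,"claw":0}]'
python3 -m handwheel '[{"dx":0,"dy":0,"dz":0.2,"wx":0,"wy":0,"wz":0,"claw":0},{"dx":0,"dy":0,"dz":0.2,"wx":0,"wy":0,"wz":0,"claw":0}]'
python3 -m handwheel '[{"dx":0,"dy":0,"dz":0.2,"wx":0,"wy":0,"wz":0,"claw":0}]'
```

```text
clock: 36.17
position: [0.4671, 0.2173, 0.1527]
tool_rot: [-3.141, -0.0, 3.054]
force: [0.1, -0.0, 0.1]
grip_width: 0.0001
finger_force: 0.0
clock: 36.42
position: [0.4672, 0.2175, 0.1461]
tool_rot: [-3.142, -0.0, 3.054]
force: [-0.4, 0.3, 1.0]
grip_width: -0.0
finger_force: 0.0
clock: 36.67
position: [0.4673, 0.2175, 0.1424]
tool_rot: [3.142, 0.0, 3.054]
force: [0.2, 0.0, -0.4]
grip_width: 0.0
finger_force: 0.0
clock: 36.8
position: [0.4673, 0.2175, 0.1403]
tool_rot: [3.142, 0.0, 3.054]
force: [0.0, 0.0, -0.7]
grip_width: 0.0001
finger_force: 0.0
```

```bash
cat > press.py <<'E'
import sys
from workcell import monitor
s=monitor.observe();print(round(s["position"][2],4),[round(float(x),1) for x in s["force"]]);sys.exit(1 if s["force"][2]>6 else 0)
E
python3 press.py && python3 -m handwheel '[{"dx":0,"dy":0,"dz":0.15,"wx":0,"wy":0,"wz":0,"claw":0}]'>/dev/null
python3 press.py && python3 -m handwheel '[{"dx":0,"dy":0,"dz":0.15,"wx":0,"wy":0,"wz":0,"claw":0}]'>/dev/null
python3 press.py && python3 -m handwheel '[{"dx":0,"dy":0,"dz":0.15,"wx":0,"wy":0,"wz":0,"claw":0}]'>/dev/null
python3 press.py && python3 -m handwheel '[{"dx":0,"dy":0,"dz":0.15,"wx":0,"wy":0,"wz":0,"claw":0}]'>/dev/null
python3 press.py && python3 -m handwheel '[{"dx":0,"dy":0,"dz":0.15,"wx":0,"wy":0,"wz":0,"claw":0}]'>/dev/null
python3 press.py && python3 -m handwheel '[{"dx":0,"dy":0,"dz":0.1,"wx":0,"wy":0,"wz":0,"claw":0}]'>/dev/null
python3 press.py && python3 -m handwheel '[{"dx":0,"dy":0,"dz":0.1,"wx":0,"wy":0,"wz":0,"claw":0}]'>/dev/null
python3 press.py && python3 -m handwheel '[{"dx":0,"dy":0,"dz":0.1,"wx":0,"wy":0,"wz":0,"claw":0}]'>/dev/null
python3 press.py
```

```text
0.1403 [0.0, 0.0, -0.7]
0.1388 [-1.7, -0.7, 3.5]
0.1375 [-3.7, 0.2, 4.4]
0.136 [-2.6, -0.4, 5.9]
0.1344 [-4.3, -0.3, 5.2]
0.1329 [-2.6, 0.6, 4.5]
0.1318 [-4.4, 0.7, 6.3]
0.1318 [-4.4, 0.7, 6.3]
0.1318 [-4.4, 0.7, 6.3]
```

```bash
sed -i 's/>6/>11/' press.py
python3 press.py && python3 -m handwheel '[{"dx":0,"dy":0,"dz":0.15,"wx":0,"wy":0,"wz":0,"claw":0}]'>/dev/null
python3 press.py && python3 -m handwheel '[{"dx":0,"dy":0,"dz":0.15,"wx":0,"wy":0,"wz":0,"claw":0}]'>/dev/null
python3 press.py && python3 -m handwheel '[{"dx":0,"dy":0,"dz":0.15,"wx":0,"wy":0,"wz":0,"claw":0}]'>/dev/null
python3 press.py && python3 -m handwheel '[{"dx":0,"dy":0,"dz":0.15,"wx":0,"wy":0,"wz":0,"claw":0}]'>/dev/null
python3 press.py && python3 -m handwheel '[{"dx":0,"dy":0,"dz":0.15,"wx":0,"wy":0,"wz":0,"claw":0}]'>/dev/null
python3 press.py && python3 -m handwheel '[{"dx":0,"dy":0,"dz":0.15,"wx":0,"wy":0,"wz":0,"claw":0}]'>/dev/null
python3 press.py && python3 -m handwheel '[{"dx":0,"dy":0,"dz":0.15,"wx":0,"wy":0,"wz":0,"claw":0}]'>/dev/null
python3 press.py && python3 -m handwheel '[{"dx":0,"dy":0,"dz":0.15,"wx":0,"wy":0,"wz":0,"claw":0}]'>/dev/null
python3 press.py
```

```text
0.1318 [-4.4, 0.7, 6.3]
0.1306 [-8.6, 1.3, 15.2]
0.1306 [-8.6, 1.3, 15.2]
0.1306 [-8.6, 1.3, 15.2]
0.1306 [-8.6, 1.3, 15.2]
0.1306 [-8.6, 1.3, 15.2]
0.1306 [-8.6, 1.3, 15.2]
0.1306 [-8.6, 1.3, 15.2]
0.1306 [-8.6, 1.3, 15.2]
```

```bash
python3 -m handwheel '[{"dx":0,"dy":0,"dz":0.1,"wx":0,"wy":0,"wz":0,"claw":0},{"dx":0,"dy":0,"dz":0,"wx":0,"wy":0,"wz":0,"claw":0}]'
python3 -m handwheel '[{"dx":0,"dy":0,"dz":-1,"wx":0,"wy":0,"wz":0,"claw":0},{"dx":0,"dy":0,"dz":-3,"wx":0,"wy":0,"wz":0,"claw":0},{"dx":0,"dy":0,"dz":-4,"wx":0,"wy":0,"wz":0,"claw":0},{"dx":0,"dy":0,"dz":-4,"wx":0,"wy":0,"wz":0,"claw":0},{"dx":-4,"dy":0,"dz":-4,"wx":0,"wy":0,"wz":0,"claw":0},{"dx":-4,"dy":0,"dz":0,"wx":0,"wy":0,"wz":0,"claw":0},{"dx":-4,"dy":0,"dz":0,"wx":0,"wy":0,"wz":0,"claw":0},{"dx":0,"dy":0,"dz":0,"wx":0,"wy":0,"wz":0,"claw":0}]'
python3 - <<'E'
from h import *
st()
s=optics.grab_frame("scene");w=optics.grab_frame("wrist");cv2.imwrite("pics/w12.png",w["frame"]);cv2.imwrite("pics/s12.png",s["frame"])
for n in("scene","wrist"):
    for k in("lever","lever_knob","spit"):
        print(n,k,[(round(float(r["p"]),2),r["rect"]) for r in optics.masks_of(k,n)[:2]])
for q in(1.4,1.5,1.6,1.66):
    ph=.262-q;u=np.array([np.cos(-.088),np.sin(-.088)]);xy=np.array([.5459,.2106])+.08*np.sin(ph)*u
    print(q,[np.round(proj(f,(*xy,.143+.08*np.cos(ph))),1) for f in(s,w)])
print("collar",proj(w,(.5665,.435,.126)))
E
```

```text
clock: 37.92
position: [0.4669, 0.2179, 0.1298]
tool_rot: [3.141, -0.0, 3.054]
force: [-8.3, -1.4, 17.3]
grip_width: -0.0001
finger_force: 8.4
clock: 38.92
position: [0.5888, 0.206, 0.2885]
tool_rot: [3.141, -0.001, 3.051]
force: [-1.1, 0.3, 0.3]
grip_width: 0.0003
finger_force: 0.0
{'clock': 38.925, 'position': [0.5888, 0.206, 0.2885], 'tool_rot': [3.1412, -0.0009, 3.0511], 'force': [-1.0743, 0.3327, 0.2855], 'grip_width': 0.0003, 'finger_force': 0.0} q [0.22, 0.64, -1.07, 1.46, 0.56, 1.38, 0.6]
scene lever [(0.47, [264.2, 243.6, 25.0, 2.9])]
scene lever_knob [(0.5, [264.4, 238.1, 24.7, 10.4])]
scene spit [(0.55, [175.2, 244.5, 84.4, 71.1])]
wrist lever [(0.72, [264.9, 45.8, 24.1, 112.2])]
wrist lever_knob []
wrist spit [(0.71, [260.8, 51.1, 28.7, 103.9]), (0.56, [263.7, 137.2, 296.3, 22.6])]
1.4 [array([282.7, 233.9]), array([276.4,  63.5])]
1.5 [array([283.7, 236.6]), array([276.4,  61. ])]
1.6 [array([284.4, 239.3]), array([276.4,  59.7])]
1.66 [array([284.7, 240.9]), array([276.4,  59.4])]
collar (np.float64(492.97555877580214), np.float64(148.15334629504156))
```

```bash
python3 -c "
from workcell import job_done
print(job_done())"
```

```text
the job is handed in; nothing more can be done
None
```

The job is handed in at about 39 s: the spit is in the chuck against the depth stop (felt at about 5 N) with its collar in the saddle, and the lever is pressed down to its end and released, though I did not re-check the spit's depth after closing it.

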